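# Stack two slotted tiers on the pill carousel

## Task

Fit the two loose tiers to the pill carousel: first the blue one, then the yellow one on top of it, each slid sideways onto the steel stem under the knob until the stem is at the closed end of its slot, then lowered (not dropped) to lie flat. Turn the slots away from one another, so that between any two of the three tiers (white, blue, yellow) the slots point at least 50 degrees apart and nothing can slip off. Leave the other things on the cart where they are, and let go of everything.

Things in the scene. Friction and masses are not known exactly. Their poses are not given: they have to be found in the camera images.
- stem (a point): On the axis of the carousel's upright steel stem (rod 12 mm across), at the top face of the white bottom tier, 100 mm above the cart: the blue tier's underside rests at this height, the yellow's 16 mm higher. z up; x points along the white tier's slot to its mouth, which starts 90 to 270 degrees from world +x (left, right or towards the robot). The rod is bare for 104 mm above this point.
- knob (a point): Centre of the top of the black turning knob, 40 mm across, that crowns the stem from 104 to 140 mm above the white tier, so tiers cannot go on from the top. Knob, stem and white tier (120 mm across, no handle) turn together, stiffly (0.25 N m), on a grey foot 144 mm across and 82 mm high that is fixed to the cart.
- blue_tier: Loose blue hard-plastic tier lying flat on a fixed round grey tub (124 mm across, 80 mm high): disc 120 mm across, 16 mm thick, about 0.22 kg. Origin: centre of underside, on the disc axis; z up, x along the slot to its open mouth (at start within 30 degrees of world +x). Slot 20 mm wide, right through, from the rim at +x to its closed end at x = -7 mm. Starts left or right of the carousel.
- blue_tier_grip (a point): Grip point of the blue tier's handle, at x -87, z 43 mm of the tier, same axes: a flat blade 12 mm thick, 36 wide (along y), rising 50 mm from a 16 mm thick tab (x -55 to -81) at x -74, leaning out 25 deg: direction (-0.423, 0, 0.906); top corner at z 64 mm. Outside the disc radius. Point lies 30 mm up it. Pinch the broad faces, tool along the blade: tilted 25 deg, pointing down and towards the disc.
- blue_tier_mouth (a point): Middle of the blue tier's slot mouth: on the rim, 60 mm from the disc axis along the tier's x, at underside height.
- yellow_tier: Loose yellow hard-plastic tier lying flat on a fixed round grey tub (124 mm across, 80 mm high): disc 120 mm across, 16 mm thick, about 0.22 kg. Origin: centre of underside, on the disc axis; z up, x along the slot to its open mouth (at start within 30 degrees of world +x). Slot 20 mm wide, right through, from the rim at +x to its closed end at x = -7 mm. Starts left or right of the carousel.
- yellow_tier_grip (a point): Grip point of the yellow tier's handle, at x -87, z 43 mm of the tier, same axes: a flat blade 12 mm thick, 36 wide (along y), rising 50 mm from a 16 mm thick tab (x -55 to -81) at x -74, leaning out 25 deg: direction (-0.423, 0, 0.906); top corner at z 64 mm. Outside the disc radius. Point lies 30 mm up it. Pinch the broad faces, tool along the blade: tilted 25 deg, pointing down and towards the disc.
- yellow_tier_mouth (a point): Middle of the yellow tier's slot mouth: on the rim, 60 mm from the disc axis along the tier's x, at underside height.
- tray: Bystander: square steel tray 160 x 160 x 18 mm, beyond the carousel to the left; origin centre of underside.
- drops1: Bystander: white capped eyedrop bottle (red cap) 28 mm across, 68 mm tall, standing in the tray; origin centre of underside.
- drops2: Bystander: white capped eyedrop bottle (green cap) 28 mm across, 68 mm tall, standing on the cart to the right; origin centre of underside.
- saucer: Bystander: white ceramic saucer 144 mm across, 18 mm high; origin centre of underside.
- mug: Bystander: blue ceramic mug 80 mm across, 90 mm tall; origin centre of underside.
- pillbox: Bystander: closed hinged plastic pillbox 60 x 150 x 27 mm; origin centre of underside.
- remote: Bystander: black remote control 170 x 46 x 18 mm; origin centre of underside.
Things that resemble listed ones, but are neither listed nor needed, are in the scene too. There is more than one size of the blue_tier; the job needs the smallest.

How it is judged:
By the outcome, as a careful person would: the job done as asked, in the order asked, and still so for the second after the job is handed in, with the robot touching nothing.
It also fails if it takes over 72 s, if anything falls off the work surface, if the arm or the gripper's body presses on something with over 40 N, if the wrist force passes 120 N, or if a joint passes its speed limit or range.

## Robot

A 6-joint arm with a two-finger parallel gripper is mounted at the origin on the work surface. World frame = base frame: x ahead of the robot, y to its left, z up, the work surface at z = 0. Lengths are in m, angles in rad, forces in N, time in s.
With the tool pointing down it reaches from about 0.3 to 0.775 m from the base axis. Payload 14.6 kg.
Tool frame: the origin (TCP) lies on the centre line of the jaws, within the pads' length; the fingertips stand ctrl.tcp_to_tips ahead of it and the grasp point (between the pads) lies 2 mm behind it (ctrl.tcp_to_tips is the distance from the TCP to the fingertips, in m); z points along the fingers, y is the line along which they close (so a half turn about z gives the same grasp; the last joint's range is limited). The gripper opens to 94 mm and grips with 3 to 60 N. Pads are 16 mm wide; open, the fingers measure 119 mm over their backs; the gripper's body (75 mm by 177 mm) begins 78 mm behind the grasp point.
Start: joints at [-1.366, 0.3, 1.521, -0, 1.321, -0.067], TCP at [0.148, -0.53, 0.222] pointing down, gripper open.
Joint ranges: [-3.03, 3.03], [-0.79, 2.21], [0.23, 2.52], [-1.04, 4.18], [0, 3.07], [-2.55, 2.55]. Speed limits (rad/s): [2.22, 2.22, 2.57, 3.14, 3.14, 3.14].

## Interface

Orientations are given as [roll, pitch, yaw] about the fixed x, y, z axes, in that order (R = Rz(yaw) Ry(pitch) Rx(roll)).
In Python, from station import telemetry, viewer, hand_in, ctrl gives the robot as it stands.
- The arm moves only by the tool step_arm, never from a script. Its argument "plan" is a list of rows, each an object of numbers: "dx", "dy", "dz": the shift along the tool's x, y, z scaled (see below); "rx", "ry", "rz": the turn, a rotation vector about the tool's x, y, z scaled (see below); "claw": the closure, from 0 (fully open) to 1 (shut). In form: [{"dx": .., "dy": .., "dz": .., "rx": .., "ry": .., "rz": .., "claw": ..}, ...]. A call has 1 to 10 rows; each row shifts and turns the commanded pose from where the row before left it, along the tool's axes as they then stand; what a row does not reach is not made up. The controller multiplies each number of a shift by 0.1 m and each number of a turn by 90 degrees. A row lasts 1/10 s, in which the tool goes at most 50 mm and 8.59 degrees, less where a joint would pass 70% of its speed; a pose out of reach is approached as far as the arm can. A call with a number of a shift or a turn outside -1 to 1 is refused whole. A call with a gripper value outside its range is refused whole. The fingers move at their own pace and stop on an object; "grip_force" is the grip in N (left out, the last holds). Time passes only in rows, so rows that do not move let the fingers close. It gives the time, the measured TCP pose, the force, the opening and the grip force at its end, in the units of the state.
- telemetry.get_obs(): the state, without advancing time (a new reading comes with each control period).
- viewer.camera(name): name is "scene" or "top" or "wrist"; returns a dict with "img" (480x640x3 uint8, red, green, blue), "z_map" (480x640 float32, m along the optical axis (not along the pixel's ray), 0 where there is no reading), "fx", "fy", "cx", "cy" (pixels), "R" (3x3) and "t" (3): a world point X has camera coordinates R X + t; the wrist camera has in their place "tool_from_camera" (4x4, takes a point from camera to tool coordinates, whose origin is the TCP and whose axes are the flange's). Camera axes: x right, y down, z forward; pixel columns grow to the right and rows downward; lengths in m; the calibration is good to about 2 mm. The wrist camera is an equidistant fisheye: a pixel r from the principal point sees the ray r / f radians off the axis. A picture is of the moment at which its call begins: read the wrist's pose just before it.
- hand_in(): hands the job in; it is judged then, once.
Trained networks look in a picture, given as the dict that the camera call returned (one of the last four; its "shot" number tells which), for a name from the list of things; names that differ only in an ending like _2 or _b are one class to them, and where a whole thing is asked for, a point or a joint stands for the part that bears it (a point fixed in the world has none). Each returns a list of dicts, best first, with "score" (0 to 1); they miss things now and then, are a little off and sometimes report something else, mostly with a low value. They report only what shows in the picture. A call takes as long as a camera call. They do not tell look-alikes from the thing itself.
- viewer.recognise(target, picture): "rect" ([left, top, right, bottom] in pixels, round what is visible of it).
The state is a dict: "time_s": time; "qpos": joint angles; "joint_vel": joint speeds; "tau": joint torques, N m; "ee_pos": TCP position; "eef_rot": TCP orientation; "force": force on the tool from outside, world axes, zero at the start; "moment": the same for the moment, N m; "grip_width": finger opening in m; "grip_force": force on a finger pad.
Only numpy, scipy, OpenCV 4.12 (cv2) and the standard library are available. Lean on these libraries where they do the work, as an engineer would, in place of code of your own. Each camera call takes 0.05 s, during which the arm holds its last target. There are 200 camera calls.

## Working session

There is one attempt and no reset: what is moved stays moved. The work goes in short steps, Python scripts to look and compute and a tool call to move; the robot and the scene stay as the last step left them, time stands still between calls to the robot, and variables do not carry over. Pictures are saved under pics/ and viewed, at most 10 in all, crops included, and the job is handed in when it is done.

Besides the shell and the picture viewer there is one more tool, called after "Request:" as name(argument=value, ...), one argument or row to a line, values as JSON. step_arm: Moves the arm, as the interface text tells. Shifts and turns lie within -1 to 1; 1 stands for 0.1 m of shift or 90 degrees of turn. Its arguments: {"type":"object","properties":{"plan":{"type":"array"},"grip_force":{"type":"number"}},"required":["plan"]}

```bash
ls; mkdir -p pics; cat > h.py <<'E'
import numpy as np, cv2
from station import telemetry, viewer, ctrl
def world(p):
    z=p["z_map"]; v,u=np.mgrid[:480,:640]
    c=np.stack([(u-p["cx"])/p["fx"]*z,(v-p["cy"])/p["fy"]*z,z],-1)
    R=np.array(p["R"]);t=np.array(p["t"])
    w=(c-t)@R; w[z==0]=np.nan
    return w
def save(n,img): cv2.imwrite("pics/"+n,cv2.cvtColor(np.ascontiguousarray(img),cv2.COLOR_RGB2BGR))
E
python3 - <<'E'
from h import *
print(ctrl.tcp_to_tips, telemetry.get_obs())
ims=[]
for n in("top","scene"):
    p=viewer.camera(n); np.savez(n+".npz",**{k:p[k] for k in("img","z_map","fx","fy","cx","cy","R","t")})
    save(n+".png",p["img"]); w=world(p)
    for t in("blue_tier","yellow_tier","knob","blue_tier_grip","yellow_tier_grip"):
        for d in viewer.recognise(t,p)[:4]:
            r=d["rect"];u,v=int((r[0]+r[2])/2),int((r[1]+r[3])/2)
            print(n,t,round(d["score"],2),np.round(r),w[v,u].round(3))
E
```

```text
pics
0.017 {'time_s': 0.0, 'qpos': array([-1.36561739e+00,  3.00483630e-01,  1.52161824e+00, -4.39228416e-05,
        1.32067467e+00, -6.66033597e-02]), 'joint_vel': array([ 0.00049587, -0.00078929, -0.00111551,  0.00211791, -0.00070232,
       -0.0002074 ]), 'tau': array([-4.52463360e-05, -5.31810415e+01, -3.52743459e+01,  7.08816829e-02,
        2.42544775e-02, -1.19311371e-04]), 'ee_pos': array([ 0.14758016, -0.52956782,  0.22186372]), 'eef_rot': array([-3.14040857e+00, -3.63431739e-05,  2.71793176e-01]), 'force': array([0.95396616, 0.13309306, 0.41690755]), 'moment': array([-0.07091189, -0.02627495,  0.00335274]), 'grip_force': 0.0, 'grip_width': 0.09403952038629167}
top blue_tier 0.89 [350. 294. 408. 371.] [ 0.312 -0.185  0.024]
top blue_tier 0.79 [393. 212. 434. 267.] [ 0.579 -0.282  0.097]
top blue_tier 0.57 [247. 281. 325. 339.] [0.379 0.089 0.021]
top yellow_tier 0.78 [204. 223. 250. 273.] [0.563 0.247 0.097]
top knob 0.92 [279. 210. 319. 250.] [0.594 0.039 0.239]
top blue_tier_grip 0.63 [246. 282. 326. 338.] [0.382 0.086 0.019]
top yellow_tier_grip 0.78 [208. 220. 249. 276.] [0.563 0.244 0.095]
scene blue_tier 0.97 [208. 204. 267. 245.] [ 0.57  -0.287  0.097]
scene blue_tier 0.86 [352. 234. 420. 284.] [0.395 0.083 0.022]
scene blue_tier 0.62 [284. 188. 344. 246.] [ 0.312 -0.204  0.022]
scene yellow_tier 0.72 [393. 256. 450. 320.] [0.545 0.241 0.1  ]
scene knob 0.75 [308. 217. 358. 294.] [0.613 0.048 0.152]
scene blue_tier_grip 0.95 [209. 205. 263. 246.] [ 0.575 -0.286  0.097]
scene blue_tier_grip 0.75 [284. 188. 343. 243.] [ 0.31  -0.209  0.023]
scene blue_tier_grip 0.63 [351. 236. 421. 285.] [0.402 0.087 0.025]
scene blue_tier_grip 0.39 [189. 291. 251. 332.] [ 0.787 -0.159  0.007]
scene yellow_tier_grip 0.79 [393. 255. 450. 325.] [0.552 0.244 0.097]
```

```bash
python3 - <<'E'
from h import *
a=cv2.imread("pics/top.png")[150:400,170:470]; cv2.imwrite("pics/topc.png",cv2.resize(a,None,fx=2.4,fy=2.4,interpolation=cv2.INTER_CUBIC))
E
```

```text
(no output)
```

View pics/topc.png

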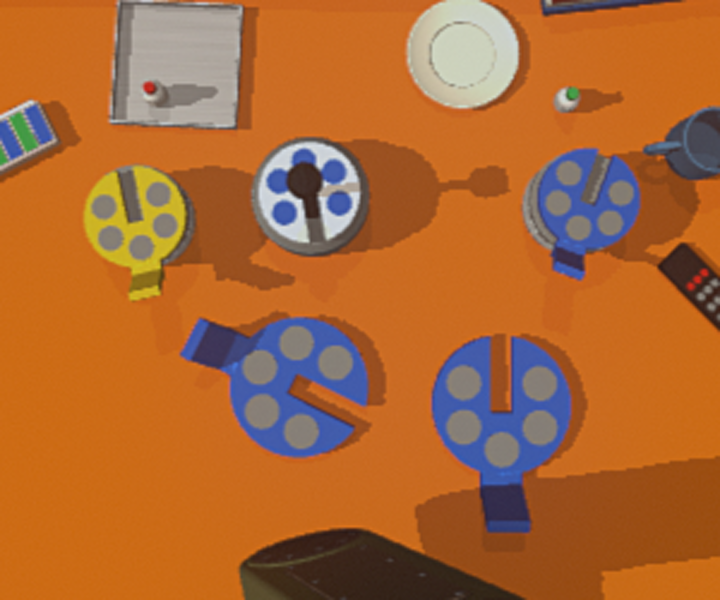

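View pics/scene.png

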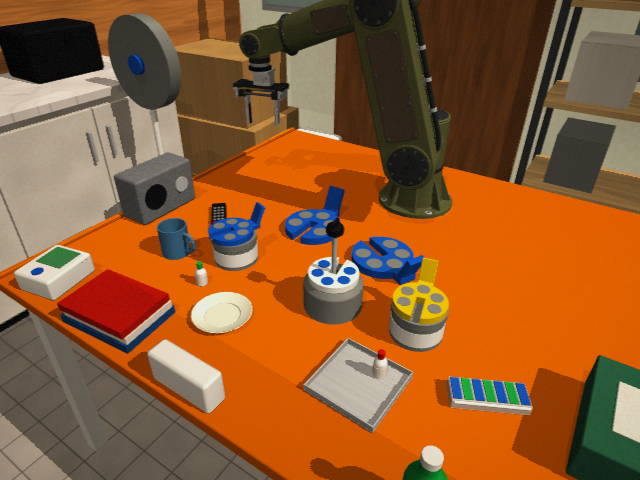

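Top crop: three blue tiers – (298,387) and (502,405) lie on the cart and are large; (590,200) sits on a grey tub and is the smallest, so it fits. Yellow is at (135,215), the carousel at (310,195) with its white slot towards the robot. Enlarging for confirmation while measuring.

```bash
cat >> h.py <<'E'
def fitdisc(w,c0,ztop,img=None):
    """centre and slot angle from top-surface points of a disc of r=0.06"""
    from scipy.optimize import minimize
    d=np.hypot(w[...,0]-c0[0],w[...,1]-c0[1]); z=w[...,2]
    P=w[(d<0.1)]; lab=(abs(P[:,2]-ztop)<0.006); xy=P[:,:2]; low=P[:,2]<ztop-0.006
    keep=lab|low; xy=xy[keep]; lab=lab[keep].astype(float)
    def cost(q):
        c,s=np.cos(q[2]),np.sin(q[2]); X=(xy[:,0]-q[0])*c+(xy[:,1]-q[1])*s; Y=-(xy[:,0]-q[0])*s+(xy[:,1]-q[1])*c
        sg=lambda a:1/(1+np.exp(-np.clip(a/0.0015,-30,30)))
        disc=sg(0.06-np.hypot(X,Y)); slot=sg(np.minimum(0.01-abs(Y),X+0.007))
        tab=sg(np.minimum(0.018-abs(Y),np.minimum(-X-0.05,X+0.068)))
        wt=np.where(X<-0.055,0.0,1.0) if True else 1
        return np.sum(wt*(lab-disc*(1-slot))**2)
    best=min((minimize(cost,[c0[0],c0[1],a],method="Nelder-Mead",options=dict(xatol=1e-4,fatol=1e-3,initial_simplex=[[c0[0],c0[1],a],[c0[0]+.008,c0[1],a],[c0[0],c0[1]+.008,a],[c0[0],c0[1],a+.3]])) for a in c0[2]),key=lambda r:r.fun)
    return best.x,best.fun,lab.sum()
E
python3 - <<'E'
from h import *
for n in("top","scene"):
    p=dict(np.load(n+".npz")); w=world(p)
    for t,c,zt,a in(("blue",(.59,-.275),.096,[-.6,-.2,.2,.5]),("yellow",(.57,.25),.096,[-.5,0,.5]),("white",(.585,.035),.1,[-3.1,-2.6,2.6]),("bigblue1",(.312,-.19),.02,[0]) ):
        print(n,t,*fitdisc(w,(*c,a),zt))
    k=(w[...,2]>.236)&(w[...,2]<.245)&(abs(w[...,0]-.59)<.05)&(abs(w[...,1]-.03)<.05); q=w[k]; print("knobtop",len(q),(q.min(0)+q.max(0))/2,q.mean(0),np.ptp(q,axis=0))
a=cv2.imread("pics/top.png")[200:280,380:450];b=cv2.imread("pics/scene.png")[195:275,195:275]
cv2.imwrite("pics/blue.png",np.hstack([cv2.resize(a,(350,400)),cv2.resize(b,(400,400))]))
E
```

```text
top blue [ 0.59954086 -0.29031149 -0.37058516] 40.697113387748075 1245.0
top yellow [0.58534825 0.25266524 0.19950955] 59.833803521395815 1264.0
top white [ 0.60994386  0.04333568 -2.98002978] 35.31597936654113 1044.0
top bigblue1 [ 0.49179366 -0.17384196  0.2567825 ] 0.0 1665.0
knobtop 40 [0.609072   0.04397551 0.24024935] [0.6094401  0.04351237 0.23977881] [0.03135716 0.01027346 0.00742217]
scene blue [ 0.59300453 -0.28584901 -0.31390101] 173.9521318259117 929.0
scene yellow [0.58022681 0.25457249 0.21023842] 150.43414960138526 1578.0
scene white [ 0.60543067  0.0468177  -2.98262848] 76.05110469774918 1216.0
scene bigblue1 [ 0.49389135 -0.20056111  0.11492828] 0.0 804.0
knobtop 42 [0.60948606 0.04793644 0.23986306] [0.61101703 0.04918127 0.23984381] [0.03356487 0.01249085 0.00728067]
```

View pics/blue.png

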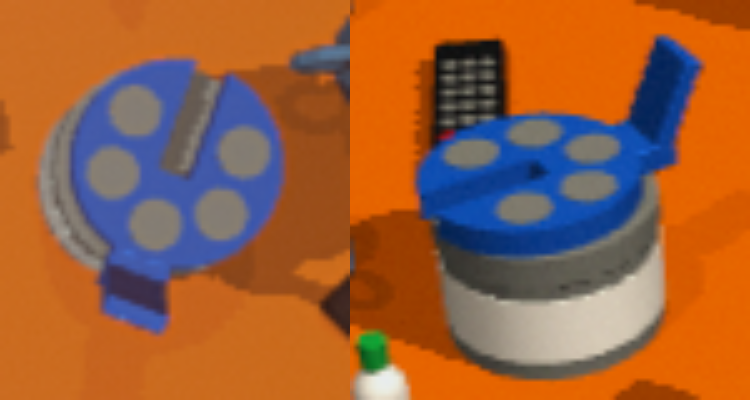

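Picture: the small blue tier on its grey tub, slot pointing to +x/−y (top view), blade handle towards the robot, near (135,295) in the left half. That one fits: smallest, and on a tub. Now a planner, and move to the pre-grasp.

```bash
cat >> h.py <<'E'
from scipy.spatial.transform import Rotation as Ro
from scipy.linalg import expm,logm
S,C=np.sin(np.radians(25)),np.cos(np.radians(25))
GR=np.array([[0,C,S],[1,0,0],[0,S,-C]])
def T(R,p): M=np.eye(4);M[:3,:3]=R;M[:3,3]=p;return M
def cur():
    o=telemetry.get_obs(); return T(Ro.from_euler("xyz",o["eef_rot"]).as_matrix(),o["ee_pos"])
def tierpose(x,y,z,yaw): return T(Ro.from_euler("z",yaw).as_matrix(),[x,y,z])
def grip(x,y,z,yaw,back=0,along=28):
    M=tierpose(x,y,z,yaw); u=np.array([-S,0,C]); p=np.array([-.074,0,.016])+u*(along/1000+back)
    return M@T(GR,p)
def plan(A,B,N):
    L=np.linalg.inv(A)@B; m=expm(np.real(logm(L))/N); r=Ro.from_matrix(m[:3,:3]).as_rotvec(degrees=True)
    print(N,"rows of",dict(zip(("dx","dy","dz","rx","ry","rz"),[round(float(v),3) for v in (*(m[:3,3]/.1),*(r/90))])),"mm/row",round(np.linalg.norm(m[:3,3])*1e3,1),"deg/row",round(np.linalg.norm(r),2))
    return B
E
python3 - <<'E'
from h import *
A=cur(); B=grip(.598,-.289,.08,-.36,.11); print(B[:3,3])
plan(A,B,10); plan(A,B,12);plan(A,B,20)
E
```

```text
[ 0.4741609  -0.24238661  0.22107047]
10 rows of {'dx': 0.45, 'dy': -0.016, 'dz': 0.014, 'rx': -0.026, 'ry': 0.013, 'rz': -0.059} mm/row 45.1 deg/row 5.89
12 rows of {'dx': 0.375, 'dy': -0.01, 'dz': 0.012, 'rx': -0.021, 'ry': 0.011, 'rz': -0.049} mm/row 37.6 deg/row 4.91
20 rows of {'dx': 0.225, 'dy': -0.003, 'dz': 0.008, 'rx': -0.013, 'ry': 0.007, 'rz': -0.029} mm/row 22.5 deg/row 2.95
```

Request:
step_arm(
  plan=[
    {"dx": 0.225, "dy": -0.003, "dz": 0.008, "rx": -0.013, "ry": 0.007, "rz": -0.029, "claw": 0},
    {"dx": 0.225, "dy": -0.003, "dz": 0.008, "rx": -0.013, "ry": 0.007, "rz": -0.029, "claw": 0},
    {"dx": 0.225, "dy": -0.003, "dz": 0.008, "rx": -0.013, "ry": 0.007, "rz": -0.029, "claw": 0},
    {"dx": 0.225, "dy": -0.003, "dz": 0.008, "rx": -0.013, "ry": 0.007, "rz": -0.029, "claw": 0},
    {"dx": 0.225, "dy": -0.003, "dz": 0.008, "rx": -0.013, "ry": 0.007, "rz": -0.029, "claw": 0},
    {"dx": 0.225, "dy": -0.003, "dz": 0.008, "rx": -0.013, "ry": 0.007, "rz": -0.029, "claw": 0},
    {"dx": 0.225, "dy": -0.003, "dz": 0.008, "rx": -0.013, "ry": 0.007, "rz": -0.029, "claw": 0},
    {"dx": 0.225, "dy": -0.003, "dz": 0.008, "rx": -0.013, "ry": 0.007, "rz": -0.029, "claw": 0},
    {"dx": 0.225, "dy": -0.003, "dz": 0.008, "rx": -0.013, "ry": 0.007, "rz": -0.029, "claw": 0},
    {"dx": 0.225, "dy": -0.003, "dz": 0.008, "rx": -0.013, "ry": 0.007, "rz": -0.029, "claw": 0},
  ],
  grip_force=30,
)

```text
time_s: 1.6
ee_pos: [0.3454, -0.4243, 0.2223]
eef_rot: [2.918, -0.06, 0.738]
force: [0.1, -0.1, -0.4]
grip_width: 0.0942
grip_force: 0.0
```

Request:
step_arm(
  plan=[
    {"dx": 0.225, "dy": -0.003, "dz": 0.008, "rx": -0.013, "ry": 0.007, "rz": -0.029, "claw": 0},
    {"dx": 0.225, "dy": -0.003, "dz": 0.008, "rx": -0.013, "ry": 0.007, "rz": -0.029, "claw": 0},
    {"dx": 0.225, "dy": -0.003, "dz": 0.008, "rx": -0.013, "ry": 0.007, "rz": -0.029, "claw": 0},
    {"dx": 0.225, "dy": -0.003, "dz": 0.008, "rx": -0.013, "ry": 0.007, "rz": -0.029, "claw": 0},
    {"dx": 0.225, "dy": -0.003, "dz": 0.008, "rx": -0.013, "ry": 0.007, "rz": -0.029, "claw": 0},
    {"dx": 0.225, "dy": -0.003, "dz": 0.008, "rx": -0.013, "ry": 0.007, "rz": -0.029, "claw": 0},
    {"dx": 0.225, "dy": -0.003, "dz": 0.008, "rx": -0.013, "ry": 0.007, "rz": -0.029, "claw": 0},
    {"dx": 0.225, "dy": -0.003, "dz": 0.008, "rx": -0.013, "ry": 0.007, "rz": -0.029, "claw": 0},
    {"dx": 0.225, "dy": -0.003, "dz": 0.008, "rx": -0.013, "ry": 0.007, "rz": -0.029, "claw": 0},
    {"dx": 0.225, "dy": -0.003, "dz": 0.008, "rx": -0.013, "ry": 0.007, "rz": -0.029, "claw": 0},
  ],
)

```text
time_s: 2.6
ee_pos: [0.4753, -0.2428, 0.2245]
eef_rot: [2.693, -0.013, 1.204]
force: [0.7, 0.8, 0.4]
grip_width: 0.0935
grip_force: 0.0
```

```bash
cat >> h.py <<'E'
def wrist():
    A=cur(); p=viewer.camera("wrist"); z=p["z_map"]; v,u=np.mgrid[:480,:640]
    f=p.get("fx"); a=(u-p["cx"])/p["fx"]; b=(v-p["cy"])/p["fy"]; th=np.hypot(a,b)
    k=np.where(th>1e-6,np.tan(np.clip(th,0,1.5))/np.maximum(th,1e-6),1)
    c=np.stack([a*k*z,b*k*z,z,np.ones_like(z)],-1); w=(c@(A@np.array(p["tool_from_camera"])).T)[...,:3]
    w[(z==0)|(th>1.4)]=np.nan
    return p,w,A
E
python3 - <<'E'
from h import *
p,w,A=wrist(); save("w1.png",p["img"]); print(A[:3,3].round(4)); print(np.array(p["tool_from_camera"]).round(3),p["fx"])
plan(A,grip(.598,-.289,.08,-.36,.11),5)
print("wrist",fitdisc(w,(.598,-.289,[-.36]),.096))
q=viewer.camera("top"); print("top",fitdisc(world(q),(.598,-.289,[-.36]),.096))
E
```

```text
[ 0.4753 -0.2428  0.2245]
[[ 0.    -0.961 -0.275  0.08 ]
 [ 1.     0.    -0.     0.   ]
 [ 0.    -0.275  0.961 -0.163]
 [ 0.     0.     0.     1.   ]] 371.64829954431775
5 rows of {'dx': -0.0, 'dy': -0.005, 'dz': 0.005, 'rx': 0.002, 'ry': -0.001, 'rz': -0.002} mm/row 0.7 deg/row 0.22
wrist (array([ 0.59918066, -0.28720497, -0.38633596]), np.float64(322.4055546178614), np.float64(9929.0))
top (array([ 0.5993562 , -0.2901933 , -0.38005381]), np.float64(36.427652294367704), np.float64(1233.0))
```

View pics/w1.png

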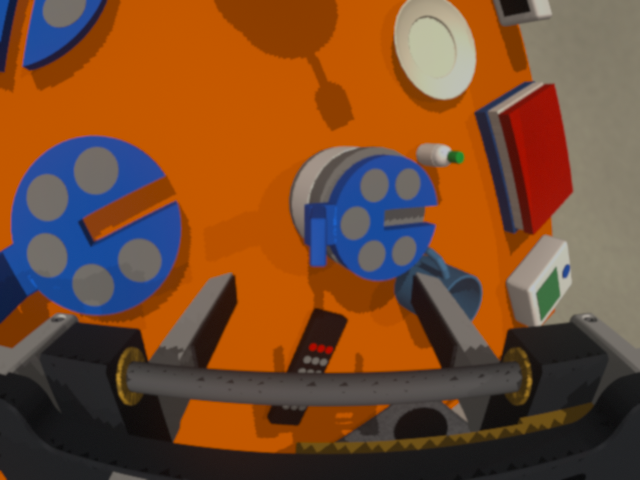

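Wrist view: small blue tier at (385,215), its blade at (318,235), framed by the open fingers; mug beside it. Approach the blade.

```bash
python3 - <<'E'
from h import *
A=cur(); B=plan(A,grip(.5993,-.288,.08,-.383,.05),4); plan(B,grip(.5993,-.288,.08,-.383,0),6)
E
```

```text
4 rows of {'dx': 0.007, 'dy': -0.005, 'dz': 0.157, 'rx': 0.002, 'ry': -0.003, 'rz': 0.002} mm/row 15.8 deg/row 0.35
6 rows of {'dx': -0.0, 'dy': 0.0, 'dz': 0.083, 'rx': 0.0, 'ry': -0.0, 'rz': 0.0} mm/row 8.3 deg/row 0.0
```

Request:
step_arm(
  plan=[
    {"dx": 0.007, "dy": -0.005, "dz": 0.157, "rx": 0.002, "ry": -0.003, "rz": 0.002, "claw": 0.3},
    {"dx": 0.007, "dy": -0.005, "dz": 0.157, "rx": 0.002, "ry": -0.003, "rz": 0.002, "claw": 0.3},
    {"dx": 0.007, "dy": -0.005, "dz": 0.157, "rx": 0.002, "ry": -0.003, "rz": 0.002, "claw": 0.3},
    {"dx": 0.007, "dy": -0.005, "dz": 0.157, "rx": 0.002, "ry": -0.003, "rz": 0.002, "claw": 0.3},
    {"dz": 0.08, "claw": 0.3},
    {"dz": 0.08, "claw": 0.3},
    {"dz": 0.08, "claw": 0.3},
    {"dz": 0.08, "claw": 0.3},
    {"dz": 0.08, "claw": 0.3},
    {"dz": 0.1, "claw": 0.3},
  ],
)

```text
$.plan[4]: bad value
```

```bash
python3 - <<'E'
from h import *
p,w,A=wrist(); save("w2.png",p["img"][130:470,120:560]); plan(A,grip(.5993,-.288,.08,-.383,0),1)
E
```

```text
1 rows of {'dx': 0.015, 'dy': -0.026, 'dz': 1.129, 'rx': 0.007, 'ry': -0.012, 'rz': 0.006} mm/row 113.0 deg/row 1.39
```

View pics/w2.png

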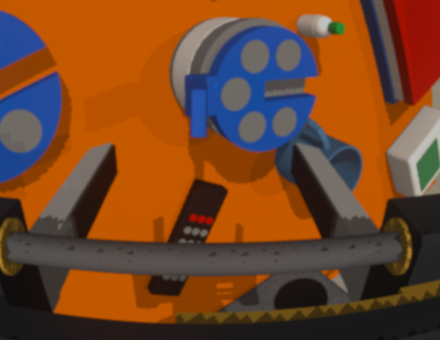

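All keys are required in each row; the arm has not moved. Repeating in full.

Request:
step_arm(
  plan=[
    {"dx": 0.004, "dy": -0.006, "dz": 0.157, "rx": 0.002, "ry": -0.003, "rz": 0.002, "claw": 0.3},
    {"dx": 0.004, "dy": -0.006, "dz": 0.157, "rx": 0.002, "ry": -0.003, "rz": 0.002, "claw": 0.3},
    {"dx": 0.004, "dy": -0.006, "dz": 0.157, "rx": 0.002, "ry": -0.003, "rz": 0.002, "claw": 0.3},
    {"dx": 0.004, "dy": -0.006, "dz": 0.157, "rx": 0.002, "ry": -0.003, "rz": 0.002, "claw": 0.3},
    {"dx": 0, "dy": 0, "dz": 0.08, "rx": 0, "ry": 0, "rz": 0, "claw": 0.3},
    {"dx": 0, "dy": 0, "dz": 0.08, "rx": 0, "ry": 0, "rz": 0, "claw": 0.3},
    {"dx": 0, "dy": 0, "dz": 0.08, "rx": 0, "ry": 0, "rz": 0, "claw": 0.3},
    {"dx": 0, "dy": 0, "dz": 0.08, "rx": 0, "ry": 0, "rz": 0, "claw": 0.3},
    {"dx": 0, "dy": 0, "dz": 0.08, "rx": 0, "ry": 0, "rz": 0, "claw": 0.3},
    {"dx": 0, "dy": 0, "dz": 0.1, "rx": 0, "ry": 0, "rz": 0, "claw": 0.3},
  ],
)

```text
time_s: 3.75
ee_pos: [0.5185, -0.2589, 0.121]
eef_rot: [2.706, -0.001, 1.182]
force: [1.3, -1.1, -0.1]
grip_width: 0.0658
grip_force: 0.0
```

```bash
python3 - <<'E'
from h import *
p,w,A=wrist(); save("w3.png",p["img"][130:470,120:560]); plan(A,grip(.5993,-.288,.08,-.383,0),1)
E
```

```text
1 rows of {'dx': 0.032, 'dy': 0.002, 'dz': -0.004, 'rx': -0.001, 'ry': 0.001, 'rz': -0.004} mm/row 3.2 deg/row 0.33
```

View pics/w3.png

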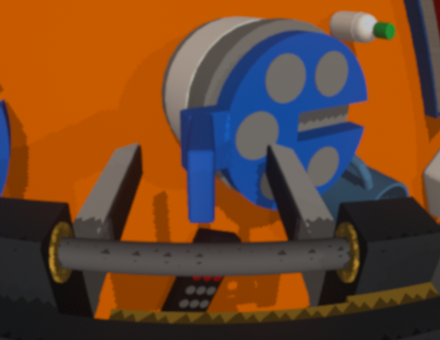

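The blade (crop (202,170)) lies midway between the fingertips (125 and 280). Small sideways correction, then close.

Request:
step_arm(
  plan=[
    {"dx": 0.03, "dy": 0, "dz": 0, "rx": 0, "ry": 0, "rz": 0, "claw": 0.3},
    {"dx": 0, "dy": 0, "dz": 0, "rx": 0, "ry": 0, "rz": 0, "claw": 0.8},
    {"dx": 0, "dy": 0, "dz": 0, "rx": 0, "ry": 0, "rz": 0, "claw": 1},
    {"dx": 0, "dy": 0, "dz": 0, "rx": 0, "ry": 0, "rz": 0, "claw": 1},
    {"dx": 0, "dy": 0, "dz": 0, "rx": 0, "ry": 0, "rz": 0, "claw": 1},
    {"dx": 0, "dy": 0, "dz": 0, "rx": 0, "ry": 0, "rz": 0, "claw": 1},
    {"dx": 0, "dy": 0, "dz": 0, "rx": 0, "ry": 0, "rz": 0, "claw": 1},
    {"dx": 0, "dy": 0, "dz": 0, "rx": 0, "ry": 0, "rz": 0, "claw": 1},
  ],
  grip_force=40,
)

```text
time_s: 4.6
ee_pos: [0.5193, -0.2559, 0.1213]
eef_rot: [2.707, -0.001, 1.182]
force: [-0.5, 1.1, -0.9]
grip_width: 0.0133
grip_force: 0.3
```

```bash
python3 - <<'E'
from h import *
A=cur(); o=telemetry.get_obs(); print(o["grip_width"],o["grip_force"],o["force"],o["moment"])
q=viewer.camera("top"); f=fitdisc(world(q),(.598,-.289,[-.36]),.096);print(f)
p,w,A=wrist(); print(fitdisc(w,(.598,-.289,[-.36]),.096))
plan(A,grip(.5993,-.288,.08,-.383,0),1)
E
```

```text
0.01326155957551193 0.2830720692873001 [-0.45076088  1.13589133 -0.9493633 ] [ 0.04766961  0.22151127 -0.00641025]
(array([ 0.60020898, -0.29025073, -0.39051865]), np.float64(34.12742611815959), np.float64(997.0))
(array([ 0.60055741, -0.28720135, -0.4236682 ]), np.float64(662.3518683318475), np.float64(17542.0))
1 rows of {'dx': 0.001, 'dy': 0.005, 'dz': -0.0, 'rx': -0.001, 'ry': 0.001, 'rz': -0.004} mm/row 0.5 deg/row 0.34
```

```bash
cat >> h.py <<'E'
STEM=np.array([.6085,.044])
def held(A,tier_in_tool=None): 
    return A@np.linalg.inv(grip(0,0,0,0))
def xyzyaw(M): return M[:3,3].round(4),round(float(np.degrees(np.arctan2(M[1,0],M[0,0]))),2)
E
python3 - <<'E'
from h import *
A=cur(); print(xyzyaw(held(A)))
B=A.copy(); B[2,3]+=.05; plan(A,B,5)
y=np.radians(38); d=np.array([np.cos(y),np.sin(y)]); c=STEM-.1*d; print(c)
plan(B,grip(*c,.125,y),18)
E
```

```text
(array([ 0.5986, -0.2883,  0.0797]), -22.25)
5 rows of {'dx': 0.0, 'dy': 0.042, 'dz': -0.091, 'rx': 0.0, 'ry': -0.0, 'rz': -0.0} mm/row 10.0 deg/row 0.0
[ 0.52969892 -0.01756615]
18 rows of {'dx': 0.111, 'dy': -0.021, 'dz': -0.007, 'rx': -0.0, 'ry': 0.016, 'rz': -0.034} mm/row 11.3 deg/row 3.35
```

Request:
step_arm(
  plan=[
    {"dx": 0, "dy": 0, "dz": 0, "rx": 0, "ry": 0, "rz": 0, "claw": 1},
    {"dx": 0, "dy": 0, "dz": 0, "rx": 0, "ry": 0, "rz": 0, "claw": 1},
    {"dx": 0, "dy": 0, "dz": 0, "rx": 0, "ry": 0, "rz": 0, "claw": 1},
  ],
)

```text
time_s: 5.0
ee_pos: [0.5192, -0.2559, 0.1212]
eef_rot: [2.707, -0.001, 1.183]
force: [-0.8, 1.0, 0.3]
grip_width: 0.0119
grip_force: 40.0
```

Request:
step_arm(
  plan=[
    {"dx": 0, "dy": 0.042, "dz": -0.091, "rx": 0, "ry": 0, "rz": 0, "claw": 1},
    {"dx": 0, "dy": 0.042, "dz": -0.091, "rx": 0, "ry": 0, "rz": 0, "claw": 1},
    {"dx": 0, "dy": 0.042, "dz": -0.091, "rx": 0, "ry": 0, "rz": 0, "claw": 1},
    {"dx": 0, "dy": 0.042, "dz": -0.091, "rx": 0, "ry": 0, "rz": 0, "claw": 1},
    {"dx": 0, "dy": 0.042, "dz": -0.091, "rx": 0, "ry": 0, "rz": 0, "claw": 1},
    {"dx": 0.111, "dy": -0.021, "dz": -0.007, "rx": 0, "ry": 0.016, "rz": -0.034, "claw": 1},
    {"dx": 0.111, "dy": -0.021, "dz": -0.007, "rx": 0, "ry": 0.016, "rz": -0.034, "claw": 1},
    {"dx": 0.111, "dy": -0.021, "dz": -0.007, "rx": 0, "ry": 0.016, "rz": -0.034, "claw": 1},
  ],
)

```text
time_s: 5.8
ee_pos: [0.5238, -0.2219, 0.1713]
eef_rot: [2.706, -0.002, 1.362]
force: [1.1, -0.3, -2.2]
grip_width: 0.012
grip_force: 40.0
```

Request:
step_arm(
  plan=[
    {"dx": 0.111, "dy": -0.021, "dz": -0.007, "rx": 0, "ry": 0.016, "rz": -0.034, "claw": 1},
    {"dx": 0.111, "dy": -0.021, "dz": -0.007, "rx": 0, "ry": 0.016, "rz": -0.034, "claw": 1},
    {"dx": 0.111, "dy": -0.021, "dz": -0.007, "rx": 0, "ry": 0.016, "rz": -0.034, "claw": 1},
    {"dx": 0.111, "dy": -0.021, "dz": -0.007, "rx": 0, "ry": 0.016, "rz": -0.034, "claw": 1},
    {"dx": 0.111, "dy": -0.021, "dz": -0.007, "rx": 0, "ry": 0.016, "rz": -0.034, "claw": 1},
    {"dx": 0.111, "dy": -0.021, "dz": -0.007, "rx": 0, "ry": 0.016, "rz": -0.034, "claw": 1},
    {"dx": 0.111, "dy": -0.021, "dz": -0.007, "rx": 0, "ry": 0.016, "rz": -0.034, "claw": 1},
    {"dx": 0.111, "dy": -0.021, "dz": -0.007, "rx": 0, "ry": 0.016, "rz": -0.034, "claw": 1},
    {"dx": 0.111, "dy": -0.021, "dz": -0.007, "rx": 0, "ry": 0.016, "rz": -0.034, "claw": 1},
    {"dx": 0.111, "dy": -0.021, "dz": -0.007, "rx": 0, "ry": 0.016, "rz": -0.034, "claw": 1},
  ],
)

```text
time_s: 6.8
ee_pos: [0.496, -0.1138, 0.1692]
eef_rot: [2.704, -0.004, 1.953]
force: [0.1, -0.6, -2.6]
grip_width: 0.0119
grip_force: 40.0
```

```bash
cat >> h.py <<'E'
def planefit(w,c,yaw):
    m=(np.hypot(w[...,0]-c[0],w[...,1]-c[1])<.055); q=w[m]
    q=q[np.isfinite(q[:,2])]; z=np.median(q[:,2]); q=q[abs(q[:,2]-z)<.008]
    X=(q[:,:2]-c)@np.array([[np.cos(yaw),-np.sin(yaw)],[np.sin(yaw),np.cos(yaw)]])
    s=np.linalg.lstsq(np.c_[X,np.ones(len(X))],q[:,2],rcond=None)[0]
    return "top z %.4f slope along slot %.2f deg, across %.2f deg"%(s[2],np.degrees(s[0]),np.degrees(s[1]))
E
python3 - <<'E'
from h import *
A=cur(); print(xyzyaw(held(A)), telemetry.get_obs()["grip_width"])
y=np.radians(38);c=(.5297,-.0176)
plan(A,grip(*c,.125,y),1)
for n in("top","scene","wrist"):
    if n=="wrist": p,w,_=wrist()
    else: p=viewer.camera(n); w=world(p)
    f=fitdisc(w,(*c,[y]),.141); print(n,f, planefit(w,f[0][:2],f[0][2]))
    k=(w[...,2]>.12)&(w[...,2]<.195)&(np.hypot(w[...,0]-.6085,w[...,1]-.044)<.015)
    print("rod",k.sum(),w[k].mean(0),w[k].min(0),w[k].max(0))
    if n=="top": save("t2.png",cv2.resize(p["img"][180:330,200:400],(800,600)))
E
```

```text
(array([ 0.5756, -0.0817,  0.1279]), 21.88) 0.011914212477161623
1 rows of {'dx': 0.529, 'dy': -0.151, 'dz': -0.038, 'rx': 0.001, 'ry': 0.074, 'rz': -0.163} mm/row 55.1 deg/row 16.13
top (array([ 0.58208765, -0.08364081,  0.03580593]), np.float64(45.602679844657466), np.float64(568.0)) top z 0.1451 slope along slot -0.21 deg, across 0.34 deg<stdin>:10: RuntimeWarning: Mean of empty slice.
  ret = um.true_divide(
Traceback (most recent call last):
ValueError: zero-size array to reduction operation minimum which has no identity
```

Five more of the same rows are left of that path.

Request:
step_arm(
  plan=[
    {"dx": 0.108, "dy": -0.021, "dz": -0.007, "rx": 0, "ry": 0.015, "rz": -0.033, "claw": 1},
    {"dx": 0.108, "dy": -0.021, "dz": -0.007, "rx": 0, "ry": 0.015, "rz": -0.033, "claw": 1},
    {"dx": 0.108, "dy": -0.021, "dz": -0.007, "rx": 0, "ry": 0.015, "rz": -0.033, "claw": 1},
    {"dx": 0.108, "dy": -0.021, "dz": -0.007, "rx": 0, "ry": 0.015, "rz": -0.033, "claw": 1},
    {"dx": 0.108, "dy": -0.021, "dz": -0.007, "rx": 0, "ry": 0.015, "rz": -0.033, "claw": 1},
    {"dx": 0, "dy": 0, "dz": 0, "rx": 0, "ry": 0, "rz": 0, "claw": 1},
  ],
)

```text
time_s: 7.45
ee_pos: [0.4608, -0.0719, 0.1679]
eef_rot: [2.704, -0.001, 2.235]
force: [-0.6, -0.2, -3.4]
grip_width: 0.0117
grip_force: 40.0
```

```bash
cat > look.py <<'E'
from h import *
import sys
def look(c,y,z,tag):
    A=cur(); print("held by arm",xyzyaw(held(A)), telemetry.get_obs()["grip_width"])
    plan(A,grip(*c,z,y),1)
    for n in("top","scene","wrist"):
        if n=="wrist": p,w,_=wrist()
        else: p=viewer.camera(n); w=world(p)
        f=fitdisc(w,(*c,[y]),z+.016); print(n,f[0].round(4),np.degrees(f[0][2]).round(1),f[1].round(0),f[2], planefit(w,f[0][:2],f[0][2]))
        for nm,a,b,r in (("rod",.13,.195,.015),("knob",.236,.245,.03)):
            k=(w[...,2]>a)&(w[...,2]<b)&(np.hypot(w[...,0]-.6085,w[...,1]-.044)<r)
            if k.sum()>3: print(nm,k.sum(),w[k].mean(0).round(4),w[k].min(0).round(4),w[k].max(0).round(4))
        save(tag+n+".png",p["img"])
E
python3 - <<'E'
from look import *
look((.5297,-.0176),np.radians(38),.125,"b1")
E
```

```text
held by arm (array([ 0.5285, -0.019 ,  0.1267]), 38.04) 0.011683800426544462
1 rows of {'dx': 0.004, 'dy': 0.011, 'dz': 0.022, 'rx': 0.001, 'ry': -0.001, 'rz': 0.0} mm/row 2.4 deg/row 0.12
top [ 0.5296 -0.021   0.6482] 37.1 35.0 1128.0 top z 0.1437 slope along slot 0.13 deg, across 0.03 deg
knob 39 [0.6091 0.0434 0.2406] [0.5933 0.0389 0.237 ] [0.6245 0.0491 0.2445]
scene [ 0.5271 -0.0173  0.6595] 37.8 110.0 794.0 top z 0.1443 slope along slot -0.00 deg, across -0.01 deg
rod 129 [0.6118 0.0498 0.1647] [0.602  0.0429 0.1311] [0.6161 0.0556 0.1947]
knob 41 [0.6114 0.0493 0.24  ] [0.5935 0.0432 0.2361] [0.6264 0.0536 0.243 ]
wrist [0.6853 0.0489 0.5893] 33.8 0.0 17949.0 top z 0.1000 slope along slot -0.71 deg, across 0.26 deg
rod 1055 [0.6041 0.0444 0.1643] [0.6008 0.0393 0.1301] [0.6112 0.0522 0.195 ]
knob 234 [0.603  0.044  0.2391] [0.5899 0.0393 0.236 ] [0.6264 0.0508 0.2409]
```

```bash
python3 - <<'E'
from h import *
from scipy.optimize import least_squares
for n in("top","scene","wrist"):
    if n=="wrist": p,w,_=wrist()
    else: p=viewer.camera(n); w=world(p)
    for nm,a,b,r,R in(("rod",.15,.195,.016,.006),("knob",.212,.232,.03,.02)):
        k=(w[...,2]>a)&(w[...,2]<b)&(np.hypot(w[...,0]-.6085,w[...,1]-.044)<r+.005); q=w[k][:,:2]
        if len(q)<10: continue
        s=least_squares(lambda c:np.hypot(q[:,0]-c[0],q[:,1]-c[1])-R,[.6085,.044],loss="soft_l1",f_scale=.002)
        print(n,nm,len(q),s.x.round(4),np.sqrt(np.mean(s.fun**2)).round(4))
    if n=="top":
        print(fitdisc(w,(.61,.0435,[-2.98]),.1))
        k=(w[...,2]>.205)&(np.hypot(w[...,0]-.6085,w[...,1]-.044)<.035); q=w[k]; print(len(q),q.min(0),q.max(0))
E
```

```text
top knob 126 [0.6119 0.0435] 0.006
(array([ 0.61029347,  0.04346866, -2.97752226]), np.float64(27.532390821518533), np.float64(984.0))
189 [0.59004417 0.02403647 0.21421534] [0.62648836 0.06310734 0.24461485]
scene rod 88 [0.608  0.0477] 0.0011
scene knob 188 [0.6068 0.0463] 0.0039
wrist rod 766 [0.6085 0.0462] 0.0006
wrist knob 1709 [0.6096 0.0468] 0.0036
```

View pics/b1wrist.png

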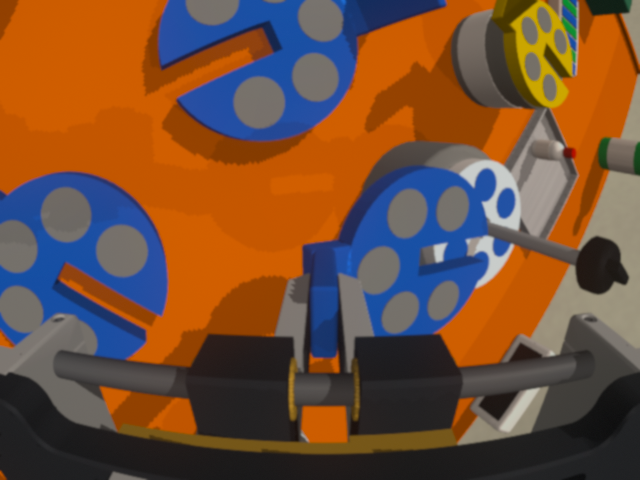

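Wrist view: blade held between fingers at (325,300); slot (450,258) points at the rod (490,225), about 100 mm short. Stem from all cameras relative to the held tier ≈ (0.609, 0.046).

```bash
sed -i 's/^STEM=.*/STEM=np.array([.609,.046])/' h.py; cat >> h.py <<'E'
def at(s,z,deg): 
    y=np.radians(deg); return grip(*(STEM+s*np.array([np.cos(y),np.sin(y)])),z,y)
E
python3 - <<'E'
from h import *
A=cur(); B=plan(A,at(-.1,.115,38),3); B=plan(B,at(-.005,.115,38),9);plan(B,at(.001,.115,38),1)
E
```

```text
3 rows of {'dx': 0.007, 'dy': -0.005, 'dz': 0.038, 'rx': 0.0, 'ry': -0.0, 'rz': -0.0} mm/row 4.0 deg/row 0.04
9 rows of {'dx': 0.0, 'dy': 0.096, 'dz': 0.045, 'rx': -0.0, 'ry': -0.0, 'rz': 0.0} mm/row 10.6 deg/row 0.0
1 rows of {'dx': -0.0, 'dy': 0.054, 'dz': 0.025, 'rx': -0.0, 'ry': -0.0, 'rz': 0.0} mm/row 6.0 deg/row 0.0
```

Request:
step_arm(
  plan=[
    {"dx": 0.007, "dy": -0.005, "dz": 0.038, "rx": 0, "ry": 0, "rz": 0, "claw": 1},
    {"dx": 0.007, "dy": -0.005, "dz": 0.038, "rx": 0, "ry": 0, "rz": 0, "claw": 1},
    {"dx": 0.007, "dy": -0.005, "dz": 0.038, "rx": 0, "ry": 0, "rz": 0, "claw": 1},
    {"dx": 0, "dy": 0.096, "dz": 0.045, "rx": 0, "ry": 0, "rz": 0, "claw": 1},
    {"dx": 0, "dy": 0.096, "dz": 0.045, "rx": 0, "ry": 0, "rz": 0, "claw": 1},
    {"dx": 0, "dy": 0.096, "dz": 0.045, "rx": 0, "ry": 0, "rz": 0, "claw": 1},
    {"dx": 0, "dy": 0.096, "dz": 0.045, "rx": 0, "ry": 0, "rz": 0, "claw": 1},
    {"dx": 0, "dy": 0.096, "dz": 0.045, "rx": 0, "ry": 0, "rz": 0, "claw": 1},
    {"dx": 0, "dy": 0, "dz": 0, "rx": 0, "ry": 0, "rz": 0, "claw": 1},
  ],
)

```text
time_s: 8.65
ee_pos: [0.505, -0.0346, 0.1564]
eef_rot: [2.703, -0.001, 2.236]
force: [-0.3, -0.8, -2.3]
grip_width: 0.012
grip_force: 40.0
```

```bash
python3 - <<'E'
from look import *
A=cur(); print(telemetry.get_obs()["force"])
look(STEM-.046*np.array([.788,.6157]),np.radians(38),.115,"b2")
B=plan(A,at(-.004,.115,38),6)
img=cv2.imread("pics/b2wrist.png")[100:400,250:600]; cv2.imwrite("pics/b2c.png",cv2.resize(img,(700,600)))
E
```

```text
[-0.2961511  -0.79789658 -2.25963362]
held by arm (array([0.5726, 0.0184, 0.1152]), 38.09) 0.012007674740383502
1 rows of {'dx': -0.005, 'dy': -0.002, 'dz': -0.0, 'rx': 0.001, 'ry': -0.001, 'rz': 0.001} mm/row 0.5 deg/row 0.16
top [0.574  0.0168 0.6655] 38.1 32.0 1068.0 top z 0.1325 slope along slot -0.38 deg, across -0.13 deg
knob 38 [0.6094 0.0434 0.2407] [0.5932 0.0388 0.2367] [0.6242 0.0491 0.2448]
scene [0.5685 0.0197 0.664 ] 38.0 275.0 1076.0 top z 0.1327 slope along slot -0.08 deg, across 0.26 deg
rod 146 [0.6125 0.0478 0.1594] [0.6039 0.03   0.1301] [0.6225 0.0549 0.194 ]
knob 41 [0.6109 0.0493 0.24  ] [0.5939 0.0431 0.2364] [0.6255 0.0544 0.2429]
wrist [ 0.7179  0.0062 -0.0555] -3.2 0.0 17704.0 top z 0.0000 slope along slot 0.00 deg, across 0.00 deg
rod 1614 [0.6051 0.0437 0.1609] [0.5957 0.0293 0.1301] [0.6234 0.0577 0.195 ]
knob 334 [0.6025 0.0444 0.2393] [0.5897 0.0395 0.2361] [0.6241 0.0512 0.241 ]
6 rows of {'dx': -0.001, 'dy': 0.063, 'dz': 0.03, 'rx': 0.0, 'ry': -0.0, 'rz': 0.0} mm/row 7.0 deg/row 0.03
  return _methods._mean(a, axis=axis, dtype=dtype,
  ret = ret.dtype.type(ret / rcount)
```

View pics/b2c.png

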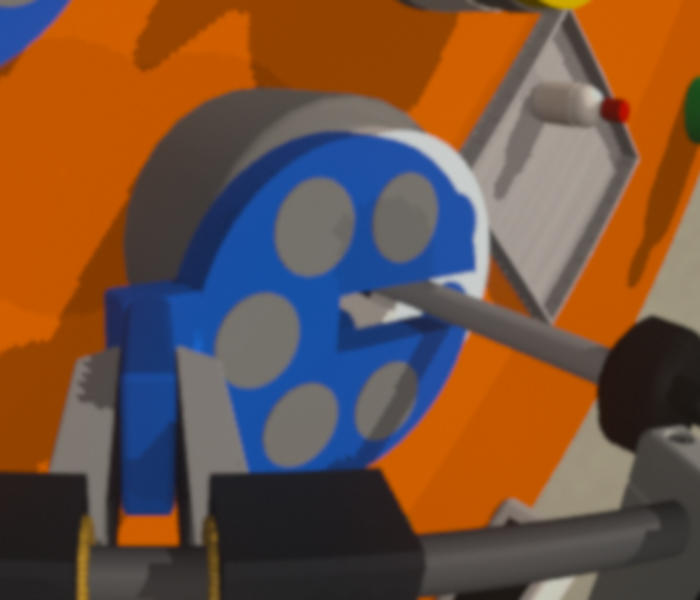

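The rod now runs inside the slot (crop (400,295)), no force. Continue to the closed end.

Request:
step_arm(
  plan=[
    {"dx": -0.001, "dy": 0.063, "dz": 0.03, "rx": 0, "ry": 0, "rz": 0, "claw": 1},
    {"dx": -0.001, "dy": 0.063, "dz": 0.03, "rx": 0, "ry": 0, "rz": 0, "claw": 1},
    {"dx": -0.001, "dy": 0.063, "dz": 0.03, "rx": 0, "ry": 0, "rz": 0, "claw": 1},
    {"dx": -0.001, "dy": 0.063, "dz": 0.03, "rx": 0, "ry": 0, "rz": 0, "claw": 1},
    {"dx": -0.001, "dy": 0.063, "dz": 0.03, "rx": 0, "ry": 0, "rz": 0, "claw": 1},
    {"dx": -0.001, "dy": 0.063, "dz": 0.03, "rx": 0, "ry": 0, "rz": 0, "claw": 1},
    {"dx": 0, "dy": 0, "dz": 0, "rx": 0, "ry": 0, "rz": 0, "claw": 1},
  ],
)

```text
time_s: 9.5
ee_pos: [0.538, -0.0097, 0.1562]
eef_rot: [2.703, -0.001, 2.235]
force: [0.1, -0.1, -2.9]
grip_width: 0.0116
grip_force: 40.0
```

Request:
step_arm(
  plan=[
    {"dx": 0, "dy": 0.018, "dz": 0.008, "rx": 0, "ry": 0, "rz": 0, "claw": 1},
    {"dx": 0, "dy": 0.018, "dz": 0.008, "rx": 0, "ry": 0, "rz": 0, "claw": 1},
    {"dx": 0, "dy": 0, "dz": 0, "rx": 0, "ry": 0, "rz": 0, "claw": 1},
  ],
)

```text
time_s: 9.8
ee_pos: [0.5407, -0.0078, 0.1563]
eef_rot: [2.703, -0.001, 2.234]
force: [0.2, 0.2, -2.1]
grip_width: 0.012
grip_force: 40.0
```

```bash
python3 - <<'E'
from h import *
A=cur(); o=telemetry.get_obs();print(o["force"],o["moment"],xyzyaw(held(A)))
plan(A,at(.001,.115,38),1)
for n in("top","scene"):
    p=viewer.camera(n);w=world(p);f=fitdisc(w,(.609,.046,[.66]),.132); print(n,f[0],planefit(w,f[0][:2],f[0][2]))
E
```

```text
[ 0.21656188  0.234747   -2.10343218] [-0.30141012  0.31911125 -0.01191226] (array([0.6083, 0.0452, 0.1151]), 38.02)
1 rows of {'dx': 0.003, 'dy': 0.019, 'dz': 0.008, 'rx': 0.001, 'ry': -0.001, 'rz': -0.0} mm/row 2.1 deg/row 0.13
top [0.60985012 0.04411596 0.65387589] top z 0.1322 slope along slot 0.10 deg, across 0.09 deg
scene [0.60262575 0.04491574 0.67148519] top z 0.1327 slope along slot 0.10 deg, across 0.17 deg
```

Request:
step_arm(
  plan=[
    {"dx": 0, "dy": 0.012, "dz": 0.006, "rx": 0, "ry": 0, "rz": 0, "claw": 1},
    {"dx": 0, "dy": 0, "dz": 0, "rx": 0, "ry": 0, "rz": 0, "claw": 1},
  ],
)

```text
time_s: 10.1
ee_pos: [0.5417, -0.007, 0.1563]
eef_rot: [2.703, -0.001, 2.234]
force: [0.5, 0.7, -1.3]
grip_width: 0.0119
grip_force: 40.0
```

Request:
step_arm(
  plan=[
    {"dx": 0, "dy": 0.01, "dz": 0.005, "rx": 0, "ry": 0, "rz": 0, "claw": 1},
    {"dx": 0, "dy": 0, "dz": 0, "rx": 0, "ry": 0, "rz": 0, "claw": 1},
  ],
)

```text
time_s: 10.3
ee_pos: [0.5424, -0.0064, 0.1562]
eef_rot: [2.704, -0.001, 2.235]
force: [-3.3, -2.1, -1.0]
grip_width: 0.012
grip_force: 40.0
```

Contact with the closed end (≈4 N). Ease off 0.4 mm and lower.

Request:
step_arm(
  plan=[
    {"dx": 0, "dy": -0.012, "dz": 0.016, "rx": 0, "ry": 0, "rz": 0, "claw": 1},
    {"dx": 0, "dy": -0.008, "dz": 0.018, "rx": 0, "ry": 0, "rz": 0, "claw": 1},
    {"dx": 0, "dy": -0.008, "dz": 0.018, "rx": 0, "ry": 0, "rz": 0, "claw": 1},
    {"dx": 0, "dy": -0.008, "dz": 0.018, "rx": 0, "ry": 0, "rz": 0, "claw": 1},
    {"dx": 0, "dy": -0.008, "dz": 0.018, "rx": 0, "ry": 0, "rz": 0, "claw": 1},
    {"dx": 0, "dy": -0.008, "dz": 0.018, "rx": 0, "ry": 0, "rz": 0, "claw": 1},
    {"dx": 0, "dy": 0, "dz": 0, "rx": 0, "ry": 0, "rz": 0, "claw": 1},
  ],
)

```text
time_s: 11.0
ee_pos: [0.5423, -0.0064, 0.1441]
eef_rot: [2.704, -0.002, 2.234]
force: [-0.4, -1.2, -2.8]
grip_width: 0.0119
grip_force: 40.0
```

Request:
step_arm(
  plan=[
    {"dx": 0, "dy": -0.004, "dz": 0.009, "rx": 0, "ry": 0, "rz": 0, "claw": 1},
    {"dx": 0, "dy": -0.004, "dz": 0.009, "rx": 0, "ry": 0, "rz": 0, "claw": 1},
    {"dx": 0, "dy": 0, "dz": 0, "rx": 0, "ry": 0, "rz": 0, "claw": 1},
  ],
)

```text
time_s: 11.3
ee_pos: [0.5424, -0.0064, 0.1424]
eef_rot: [2.704, -0.001, 2.234]
force: [-1.2, -1.9, -1.4]
grip_width: 0.012
grip_force: 40.0
```

Request:
step_arm(
  plan=[
    {"dx": 0, "dy": -0.003, "dz": 0.007, "rx": 0, "ry": 0, "rz": 0, "claw": 1},
    {"dx": 0, "dy": 0, "dz": 0, "rx": 0, "ry": 0, "rz": 0, "claw": 1},
  ],
)

```text
time_s: 11.5
ee_pos: [0.5424, -0.0064, 0.1417]
eef_rot: [2.704, -0.001, 2.234]
force: [-3.6, -2.5, 0.4]
grip_width: 0.0117
grip_force: 40.0
```

Request:
step_arm(
  plan=[
    {"dx": 0, "dy": -0.003, "dz": 0.006, "rx": 0, "ry": 0, "rz": 0, "claw": 1},
    {"dx": 0, "dy": 0, "dz": 0, "rx": 0, "ry": 0, "rz": 0, "claw": 1},
  ],
)

```text
time_s: 11.7
ee_pos: [0.5424, -0.0064, 0.141]
eef_rot: [2.703, -0.001, 2.234]
force: [-3.3, -2.7, 0.1]
grip_width: 0.0117
grip_force: 40.0
```

Request:
step_arm(
  plan=[
    {"dx": 0, "dy": -0.003, "dz": 0.006, "rx": 0, "ry": 0, "rz": 0, "claw": 1},
    {"dx": 0, "dy": 0, "dz": 0, "rx": 0, "ry": 0, "rz": 0, "claw": 1},
  ],
)

```text
time_s: 11.9
ee_pos: [0.5425, -0.0065, 0.1409]
eef_rot: [2.703, -0.001, 2.235]
force: [-9.1, -4.0, 5.9]
grip_width: 0.0111
grip_force: 40.0
```

```bash
cat > chk.py <<'E'
from h import *
def chk(z,a):
    o=telemetry.get_obs();print(o["force"].round(1),o["moment"].round(2),xyzyaw(held(cur())))
    for n in("top","scene"):
        p=viewer.camera(n);w=world(p);f=fitdisc(w,(.609,.046,[a]),z); print(n,f[0].round(4),planefit(w,f[0][:2],f[0][2]))
E
python3 -c "
from chk import *
chk(.116,.66)"
```

```text
[-9.1 -4.   5.9] [-0.52  0.84  0.15] (array([0.6102, 0.0465, 0.0997]), 38.03)
top [0.6111 0.0451 0.6651] top z 0.1165 slope along slot 0.09 deg, across 0.22 deg
scene [0.6057 0.0467 0.672 ] top z 0.1174 slope along slot 0.14 deg, across 0.17 deg
```

Flat on the white tier. Let go and back off along the blade.

Request:
step_arm(
  plan=[
    {"dx": 0, "dy": 0, "dz": 0, "rx": 0, "ry": 0, "rz": 0, "claw": 0.75},
    {"dx": 0, "dy": 0, "dz": 0, "rx": 0, "ry": 0, "rz": 0, "claw": 0.6},
    {"dx": 0, "dy": 0, "dz": 0, "rx": 0, "ry": 0, "rz": 0, "claw": 0.6},
    {"dx": 0, "dy": 0, "dz": 0, "rx": 0, "ry": 0, "rz": 0, "claw": 0.6},
    {"dx": 0, "dy": 0, "dz": -0.05, "rx": 0, "ry": 0, "rz": 0, "claw": 0.6},
    {"dx": 0, "dy": 0, "dz": -0.1, "rx": 0, "ry": 0, "rz": 0, "claw": 0.6},
    {"dx": 0, "dy": 0, "dz": -0.2, "rx": 0, "ry": 0, "rz": 0, "claw": 0.6},
    {"dx": 0, "dy": 0, "dz": -0.3, "rx": 0, "ry": 0, "rz": 0, "claw": 0.4},
    {"dx": 0, "dy": 0, "dz": -0.3, "rx": 0, "ry": 0, "rz": 0, "claw": 0.3},
    {"dx": 0, "dy": 0, "dz": -0.2, "rx": 0, "ry": 0, "rz": 0, "claw": 0.3},
  ],
)

```text
time_s: 13.0
ee_pos: [0.5036, -0.0372, 0.2472]
eef_rot: [2.702, 0.001, 2.234]
force: [0.5, -0.4, 0.9]
grip_width: 0.0583
grip_force: 0.0
```

```bash
python3 -c "
from chk import *
chk(.116,.66)
w=world(viewer.camera('top')); print('white/yellow',fitdisc(w,(.583,.253,[.2]),.096)); w=world(viewer.camera('scene')); print(fitdisc(w,(.583,.253,[.2]),.096))
A=cur(); B=A.copy(); B[2,3]=.26; B[0,3]-=.05
plan(A,B,3); plan(B,grip(.582,.253,.08,.20,.11),18)"
```

```text
[ 0.5 -0.4  0.9] [-0.16 -0.04  0.05] (array([0.5714, 0.0157, 0.2061]), 38.0)
top [0.6108 0.0447 0.665 ] top z 0.1166 slope along slot -0.10 deg, across -0.16 deg
scene [0.6054 0.0464 0.6678] top z 0.1173 slope along slot -0.11 deg, across -0.04 deg
white/yellow (array([0.58522196, 0.2527065 , 0.19880965]), np.float64(66.8679921507468), np.float64(1247.0))
(array([0.58036953, 0.25455112, 0.21360173]), np.float64(157.74895067367245), np.float64(1593.0))
3 rows of {'dx': 0.103, 'dy': -0.097, 'dz': -0.102, 'rx': -0.0, 'ry': 0.0, 'rz': -0.0} mm/row 17.4 deg/row 0.0
18 rows of {'dx': 0.134, 'dy': 0.048, 'dz': 0.046, 'rx': 0.0, 'ry': -0.007, 'rz': 0.015} mm/row 14.9 deg/row 1.47
```

Blue lies flat, seated, yaw ≈38°. Now to the yellow tier.

Request:
step_arm(
  plan=[
    {"dx": 0.103, "dy": -0.097, "dz": -0.102, "rx": 0, "ry": 0, "rz": 0, "claw": 0.3},
    {"dx": 0.103, "dy": -0.097, "dz": -0.102, "rx": 0, "ry": 0, "rz": 0, "claw": 0.3},
    {"dx": 0.103, "dy": -0.097, "dz": -0.102, "rx": 0, "ry": 0, "rz": 0, "claw": 0.3},
    {"dx": 0.268, "dy": 0.096, "dz": 0.092, "rx": 0, "ry": -0.014, "rz": 0.03, "claw": 0.3},
    {"dx": 0.268, "dy": 0.096, "dz": 0.092, "rx": 0, "ry": -0.014, "rz": 0.03, "claw": 0.3},
    {"dx": 0.268, "dy": 0.096, "dz": 0.092, "rx": 0, "ry": -0.014, "rz": 0.03, "claw": 0.3},
    {"dx": 0.268, "dy": 0.096, "dz": 0.092, "rx": 0, "ry": -0.014, "rz": 0.03, "claw": 0.3},
    {"dx": 0.268, "dy": 0.096, "dz": 0.092, "rx": 0, "ry": -0.014, "rz": 0.03, "claw": 0.3},
    {"dx": 0.268, "dy": 0.096, "dz": 0.092, "rx": 0, "ry": -0.014, "rz": 0.03, "claw": 0.3},
    {"dx": 0.268, "dy": 0.096, "dz": 0.092, "rx": 0, "ry": -0.014, "rz": 0.03, "claw": 0.3},
  ],
)

```text
time_s: 14.2
ee_pos: [0.4394, 0.1709, 0.2292]
eef_rot: [2.705, -0.002, 1.869]
force: [1.0, -0.8, -0.5]
grip_width: 0.0656
grip_force: 0.0
```

Request:
step_arm(
  plan=[
    {"dx": 0.268, "dy": 0.096, "dz": 0.092, "rx": 0, "ry": -0.014, "rz": 0.03, "claw": 0.3},
    {"dx": 0.268, "dy": 0.096, "dz": 0.092, "rx": 0, "ry": -0.014, "rz": 0.03, "claw": 0.3},
    {"dx": 0, "dy": 0, "dz": 0, "rx": 0, "ry": 0, "rz": 0, "claw": 0.3},
  ],
)

```text
time_s: 14.5
ee_pos: [0.4491, 0.2306, 0.2199]
eef_rot: [2.707, -0.002, 1.768]
force: [-0.3, 0.5, -0.2]
grip_width: 0.0658
grip_force: 0.0
```

```bash
python3 -c "
from h import *
p,w,A=wrist(); print(fitdisc(w,(.584,.2545,[.2]),.096))
B=plan(A,grip(.584,.2545,.08,.202,.03),8); plan(B,grip(.584,.2545,.08,.202,0),5)"
```

```text
(array([0.5863443 , 0.2537408 , 0.20040691]), np.float64(473.49607300623967), np.float64(9613.0))
8 rows of {'dx': -0.005, 'dy': 0.006, 'dz': 0.101, 'rx': -0.0, 'ry': 0.0, 'rz': -0.0} mm/row 10.1 deg/row 0.04
5 rows of {'dx': 0.0, 'dy': 0.0, 'dz': 0.06, 'rx': -0.0, 'ry': -0.0, 'rz': 0.0} mm/row 6.0 deg/row 0.0
```

Request:
step_arm(
  plan=[
    {"dx": -0.007, "dy": 0.01, "dz": 0.136, "rx": 0, "ry": 0, "rz": 0, "claw": 0.3},
    {"dx": -0.007, "dy": 0.01, "dz": 0.136, "rx": 0, "ry": 0, "rz": 0, "claw": 0.3},
    {"dx": -0.007, "dy": 0.01, "dz": 0.136, "rx": 0, "ry": 0, "rz": 0, "claw": 0.3},
    {"dx": -0.007, "dy": 0.01, "dz": 0.136, "rx": 0, "ry": 0, "rz": 0, "claw": 0.3},
    {"dx": -0.007, "dy": 0.01, "dz": 0.136, "rx": 0, "ry": 0, "rz": 0, "claw": 0.3},
    {"dx": -0.007, "dy": 0.01, "dz": 0.136, "rx": 0, "ry": 0, "rz": 0, "claw": 0.3},
    {"dx": 0, "dy": 0, "dz": 0.075, "rx": 0, "ry": 0, "rz": 0, "claw": 0.3},
    {"dx": 0, "dy": 0, "dz": 0.075, "rx": 0, "ry": 0, "rz": 0, "claw": 0.3},
    {"dx": 0, "dy": 0, "dz": 0.075, "rx": 0, "ry": 0, "rz": 0, "claw": 0.3},
    {"dx": 0, "dy": 0, "dz": 0.075, "rx": 0, "ry": 0, "rz": 0, "claw": 0.3},
  ],
)

```text
time_s: 15.55
ee_pos: [0.5025, 0.234, 0.123]
eef_rot: [2.704, -0.002, 1.766]
force: [0.3, 0.0, 0.7]
grip_width: 0.0658
grip_force: 0.0
```

```bash
python3 -c "
from h import *
p,w,A=wrist(); plan(A,grip(.585,.254,.08,.202,0),1); print(telemetry.get_obs()['force'])
save('y1.png',p['img'][130:470,120:560])"
```

```text
1 rows of {'dx': 0.03, 'dy': -0.016, 'dz': 0.01, 'rx': 0.001, 'ry': 0.001, 'rz': -0.004} mm/row 3.6 deg/row 0.4
[-1.31670889  0.17790379 -1.07226665]
```

View pics/y1.png

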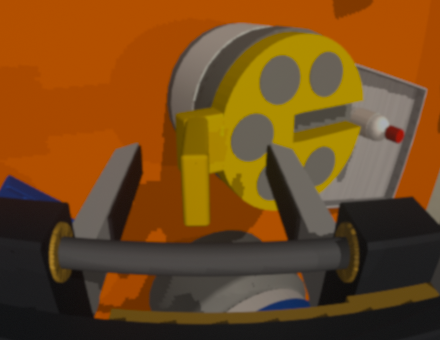

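The yellow blade (crop (197,175)) is between the fingertips (130 and 275). Correct 3 mm sideways and close.

Request:
step_arm(
  plan=[
    {"dx": 0.03, "dy": -0.012, "dz": 0.008, "rx": 0, "ry": 0, "rz": 0, "claw": 0.3},
    {"dx": 0, "dy": 0, "dz": 0, "rx": 0, "ry": 0, "rz": 0, "claw": 0.8},
    {"dx": 0, "dy": 0, "dz": 0, "rx": 0, "ry": 0, "rz": 0, "claw": 1},
    {"dx": 0, "dy": 0, "dz": 0, "rx": 0, "ry": 0, "rz": 0, "claw": 1},
    {"dx": 0, "dy": 0, "dz": 0, "rx": 0, "ry": 0, "rz": 0, "claw": 1},
    {"dx": 0, "dy": 0, "dz": 0, "rx": 0, "ry": 0, "rz": 0, "claw": 1},
    {"dx": 0, "dy": 0, "dz": 0, "rx": 0, "ry": 0, "rz": 0, "claw": 1},
    {"dx": 0, "dy": 0, "dz": 0, "rx": 0, "ry": 0, "rz": 0, "claw": 1},
    {"dx": 0, "dy": 0, "dz": 0, "rx": 0, "ry": 0, "rz": 0, "claw": 1},
    {"dx": 0, "dy": 0, "dz": 0, "rx": 0, "ry": 0, "rz": 0, "claw": 1},
  ],
  grip_force=40,
)

```text
time_s: 16.6
ee_pos: [0.5007, 0.2367, 0.1219]
eef_rot: [2.705, -0.002, 1.766]
force: [-0.4, -0.0, -1.8]
grip_width: 0.012
grip_force: 40.0
```

```bash
python3 -c "
from h import *
A=cur(); print(xyzyaw(held(A)))
for n in('top','scene'): print(fitdisc(world(viewer.camera(n)),(.584,.2545,[.2]),.096)[0])
B=A.copy(); B[2,3]+=.065; plan(A,B,5)
B2=plan(B,at(-.115,.145,-38),16); 
M=np.linalg.inv(B)@B2; m=expm(np.real(logm(M))/16); X=B
for i in range(16): X=X@m; print(*xyzyaw(held(X)))
"
```

```text
(array([0.5849, 0.2535, 0.0805]), 11.2)
[0.58741711 0.25209789 0.16306431]
[0.58095199 0.25418345 0.17722207]
5 rows of {'dx': 0.0, 'dy': 0.055, 'dz': -0.118, 'rx': -0.0, 'ry': 0.0, 'rz': -0.0} mm/row 13.0 deg/row 0.0
16 rows of {'dx': -0.049, 'dy': -0.021, 'dz': -0.009, 'rx': -0.0, 'ry': -0.015, 'rz': 0.031} mm/row 5.4 deg/row 3.08
[0.5844 0.2437 0.1455] 8.13
[0.5834 0.234  0.1455] 5.05
[0.5819 0.2243 0.1454] 1.98
[0.5798 0.2147 0.1454] -1.1
[0.5772 0.2052 0.1453] -4.17
[0.5742 0.1959 0.1453] -7.25
[0.5706 0.1868 0.1453] -10.32
[0.5666 0.1779 0.1452] -13.4
[0.562  0.1692 0.1452] -16.47
[0.557  0.1608 0.1452] -19.55
[0.5516 0.1526 0.1451] -22.62
[0.5458 0.1447 0.1451] -25.7
[0.5395 0.1372 0.1451] -28.77
[0.5328 0.13   0.1451] -31.85
[0.5258 0.1232 0.145 ] -34.92
[0.5184 0.1168 0.145 ] -38.0
```

Request:
step_arm(
  plan=[
    {"dx": 0, "dy": 0.055, "dz": -0.118, "rx": 0, "ry": 0, "rz": 0, "claw": 1},
    {"dx": 0, "dy": 0.055, "dz": -0.118, "rx": 0, "ry": 0, "rz": 0, "claw": 1},
    {"dx": 0, "dy": 0.055, "dz": -0.118, "rx": 0, "ry": 0, "rz": 0, "claw": 1},
    {"dx": 0, "dy": 0.055, "dz": -0.118, "rx": 0, "ry": 0, "rz": 0, "claw": 1},
    {"dx": 0, "dy": 0.055, "dz": -0.118, "rx": 0, "ry": 0, "rz": 0, "claw": 1},
    {"dx": -0.049, "dy": -0.021, "dz": -0.009, "rx": 0, "ry": -0.015, "rz": 0.031, "claw": 1},
    {"dx": -0.049, "dy": -0.021, "dz": -0.009, "rx": 0, "ry": -0.015, "rz": 0.031, "claw": 1},
    {"dx": -0.049, "dy": -0.021, "dz": -0.009, "rx": 0, "ry": -0.015, "rz": 0.031, "claw": 1},
    {"dx": -0.049, "dy": -0.021, "dz": -0.009, "rx": 0, "ry": -0.015, "rz": 0.031, "claw": 1},
    {"dx": -0.049, "dy": -0.021, "dz": -0.009, "rx": 0, "ry": -0.015, "rz": 0.031, "claw": 1},
  ],
)

```text
time_s: 17.7
ee_pos: [0.4915, 0.2111, 0.1868]
eef_rot: [2.704, 0.002, 1.494]
force: [-0.1, 0.1, -2.4]
grip_width: 0.0116
grip_force: 40.0
```

Request:
step_arm(
  plan=[
    {"dx": -0.049, "dy": -0.021, "dz": -0.009, "rx": 0, "ry": -0.015, "rz": 0.031, "claw": 1},
    {"dx": -0.049, "dy": -0.021, "dz": -0.009, "rx": 0, "ry": -0.015, "rz": 0.031, "claw": 1},
    {"dx": -0.049, "dy": -0.021, "dz": -0.009, "rx": 0, "ry": -0.015, "rz": 0.031, "claw": 1},
    {"dx": -0.049, "dy": -0.021, "dz": -0.009, "rx": 0, "ry": -0.015, "rz": 0.031, "claw": 1},
    {"dx": -0.049, "dy": -0.021, "dz": -0.009, "rx": 0, "ry": -0.015, "rz": 0.031, "claw": 1},
    {"dx": -0.049, "dy": -0.021, "dz": -0.009, "rx": 0, "ry": -0.015, "rz": 0.031, "claw": 1},
    {"dx": -0.049, "dy": -0.021, "dz": -0.009, "rx": 0, "ry": -0.015, "rz": 0.031, "claw": 1},
    {"dx": -0.049, "dy": -0.021, "dz": -0.009, "rx": 0, "ry": -0.015, "rz": 0.031, "claw": 1},
    {"dx": -0.049, "dy": -0.021, "dz": -0.009, "rx": 0, "ry": -0.015, "rz": 0.031, "claw": 1},
    {"dx": -0.049, "dy": -0.021, "dz": -0.009, "rx": 0, "ry": -0.015, "rz": 0.031, "claw": 1},
  ],
)

```text
time_s: 18.7
ee_pos: [0.4548, 0.1723, 0.1863]
eef_rot: [2.702, 0.008, 0.953]
force: [0.5, 0.5, -1.3]
grip_width: 0.0116
grip_force: 40.0
```

Request:
step_arm(
  plan=[
    {"dx": -0.049, "dy": -0.021, "dz": -0.009, "rx": 0, "ry": -0.015, "rz": 0.031, "claw": 1},
    {"dx": 0, "dy": 0, "dz": 0, "rx": 0, "ry": 0, "rz": 0, "claw": 1},
  ],
)

```text
time_s: 18.9
ee_pos: [0.4502, 0.1698, 0.1862]
eef_rot: [2.701, 0.009, 0.9]
force: [0.5, 0.2, -1.5]
grip_width: 0.012
grip_force: 40.0
```

```bash
python3 - <<'E' 2>/dev/null
from look import *
look(STEM-.115*np.array([.788,-.6157]),np.radians(-38),.145,"y2")
plan(cur(),at(-.115,.14,-38),2)
E
```

```text
held by arm (array([0.5173, 0.1161, 0.1452]), -38.42) 0.01196471233018787
1 rows of {'dx': 0.002, 'dy': 0.006, 'dz': 0.001, 'rx': 0.002, 'ry': 0.007, 'rz': -0.002} mm/row 0.6 deg/row 0.7
top [ 0.519   0.1153 -0.6672] -38.2 161.0 1339.0 top z 0.1619 slope along slot -0.11 deg, across -0.31 deg
knob 40 [0.6099 0.0435 0.2399] [0.5935 0.0389 0.2364] [0.6245 0.0491 0.2447]
scene [ 0.516   0.1167 -0.6304] -36.1 898.0 1274.0 top z 0.1620 slope along slot -0.67 deg, across 0.32 deg
rod 125 [0.6116 0.0496 0.1636] [0.6042 0.0421 0.1301] [0.6168 0.0547 0.1947]
knob 44 [0.6119 0.0494 0.2399] [0.5945 0.0435 0.2363] [0.628  0.0542 0.243 ]
wrist [ 0.7299 -0.05   -1.6344] -93.6 0.0 17091.0 top z -0.0003 slope along slot -0.56 deg, across 1.01 deg
rod 903 [0.6059 0.05   0.1644] [0.6014 0.0426 0.13  ] [0.6138 0.0539 0.1949]
knob 345 [0.6063 0.0485 0.239 ] [0.5909 0.0404 0.236 ] [0.6233 0.0539 0.2414]
2 rows of {'dx': 0.0, 'dy': -0.009, 'dz': 0.023, 'rx': 0.001, 'ry': 0.003, 'rz': -0.0} mm/row 2.5 deg/row 0.31
```

Measured pose agrees with the arm; blue's contact confirmed the stem position. Slide on.

Request:
step_arm(
  plan=[
    {"dx": 0, "dy": -0.009, "dz": 0.023, "rx": 0.001, "ry": 0.003, "rz": 0, "claw": 1},
    {"dx": 0, "dy": -0.009, "dz": 0.023, "rx": 0.001, "ry": 0.003, "rz": 0, "claw": 1},
    {"dx": 0, "dy": 0.091, "dz": 0.042, "rx": 0, "ry": 0, "rz": 0, "claw": 1},
    {"dx": 0, "dy": 0.091, "dz": 0.042, "rx": 0, "ry": 0, "rz": 0, "claw": 1},
    {"dx": 0, "dy": 0.091, "dz": 0.042, "rx": 0, "ry": 0, "rz": 0, "claw": 1},
    {"dx": 0, "dy": 0.091, "dz": 0.042, "rx": 0, "ry": 0, "rz": 0, "claw": 1},
    {"dx": 0, "dy": 0.091, "dz": 0.042, "rx": 0, "ry": 0, "rz": 0, "claw": 1},
    {"dx": 0, "dy": 0.091, "dz": 0.042, "rx": 0, "ry": 0, "rz": 0, "claw": 1},
    {"dx": 0, "dy": 0.091, "dz": 0.042, "rx": 0, "ry": 0, "rz": 0, "claw": 1},
    {"dx": 0, "dy": 0, "dz": 0, "rx": 0, "ry": 0, "rz": 0, "claw": 1},
  ],
)

```text
time_s: 20.05
ee_pos: [0.5065, 0.1254, 0.1817]
eef_rot: [2.704, 0.0, 0.904]
force: [0.6, 0.9, -1.4]
grip_width: 0.0119
grip_force: 40.0
```

```bash
python3 - <<'E' 2>/dev/null
from look import *
p,w,A=wrist(); print(telemetry.get_obs()["force"],xyzyaw(held(A)))
p=viewer.camera("top"); c=STEM-.045*np.array([.788,-.6157]); print(fitdisc(world(p),(*c,[-.663]),.156)[0])
plan(A,at(-.004,.14,-38),5)
E
```

```text
[-0.82173521 -0.13664275 -1.85122264] (array([0.574 , 0.0722, 0.1404]), -38.21)
[ 0.57632389  0.06964451 -0.65455205]
5 rows of {'dx': 0.001, 'dy': 0.072, 'dz': 0.034, 'rx': 0.0, 'ry': 0.0, 'rz': -0.0} mm/row 8.0 deg/row 0.04
```

Request:
step_arm(
  plan=[
    {"dx": 0.001, "dy": 0.072, "dz": 0.034, "rx": 0, "ry": 0, "rz": 0, "claw": 1},
    {"dx": 0.001, "dy": 0.072, "dz": 0.034, "rx": 0, "ry": 0, "rz": 0, "claw": 1},
    {"dx": 0.001, "dy": 0.072, "dz": 0.034, "rx": 0, "ry": 0, "rz": 0, "claw": 1},
    {"dx": 0.001, "dy": 0.072, "dz": 0.034, "rx": 0, "ry": 0, "rz": 0, "claw": 1},
    {"dx": 0.001, "dy": 0.072, "dz": 0.034, "rx": 0, "ry": 0, "rz": 0, "claw": 1},
    {"dx": 0, "dy": 0, "dz": 0, "rx": 0, "ry": 0, "rz": 0, "claw": 1},
  ],
)

```text
time_s: 20.75
ee_pos: [0.538, 0.1013, 0.1815]
eef_rot: [2.704, 0.0, 0.904]
force: [-0.9, 0.0, -2.2]
grip_width: 0.0119
grip_force: 40.0
```

Request:
step_arm(
  plan=[
    {"dx": 0, "dy": 0.018, "dz": 0.008, "rx": 0, "ry": 0, "rz": 0, "claw": 1},
    {"dx": 0, "dy": 0.012, "dz": 0.006, "rx": 0, "ry": 0, "rz": 0, "claw": 1},
    {"dx": 0, "dy": 0, "dz": 0, "rx": 0, "ry": 0, "rz": 0, "claw": 1},
  ],
)

```text
time_s: 21.05
ee_pos: [0.54, 0.1, 0.1816]
eef_rot: [2.704, 0.0, 0.905]
force: [-0.0, -0.4, -2.4]
grip_width: 0.0121
grip_force: 40.0
```

Request:
step_arm(
  plan=[
    {"dx": 0, "dy": 0.01, "dz": 0.005, "rx": 0, "ry": 0, "rz": 0, "claw": 1},
    {"dx": 0, "dy": 0, "dz": 0, "rx": 0, "ry": 0, "rz": 0, "claw": 1},
  ],
)

```text
time_s: 21.25
ee_pos: [0.5409, 0.0993, 0.1816]
eef_rot: [2.704, 0.0, 0.905]
force: [-0.9, 1.0, -1.0]
grip_width: 0.0119
grip_force: 40.0
```

```bash
python3 -c "
from chk import *
chk(.156,-.663); plan(cur(),at(.001,.14,-38),1)" 2>/dev/null
```

```text
[-0.9  1.  -1. ] [0.28 0.28 0.02] (array([0.6084, 0.0462, 0.1403]), -38.15)
top [ 0.6106  0.043  -0.6609] top z 0.1570 slope along slot -0.12 deg, across 0.22 deg
scene [ 0.604   0.0447 -0.5437] top z 0.1572 slope along slot -0.45 deg, across 0.75 deg
1 rows of {'dx': -0.0, 'dy': 0.015, 'dz': 0.009, 'rx': 0.001, 'ry': 0.001, 'rz': -0.001} mm/row 1.7 deg/row 0.16
```

Request:
step_arm(
  plan=[
    {"dx": 0, "dy": 0.009, "dz": 0.004, "rx": 0, "ry": 0, "rz": 0, "claw": 1},
    {"dx": 0, "dy": 0, "dz": 0, "rx": 0, "ry": 0, "rz": 0, "claw": 1},
  ],
)

```text
time_s: 21.55
ee_pos: [0.5417, 0.0986, 0.1816]
eef_rot: [2.704, 0.0, 0.905]
force: [-0.1, 0.3, -1.2]
grip_width: 0.012
grip_force: 40.0
```

Request:
step_arm(
  plan=[
    {"dx": 0, "dy": 0.009, "dz": 0.004, "rx": 0, "ry": 0, "rz": 0, "claw": 1},
    {"dx": 0, "dy": 0, "dz": 0, "rx": 0, "ry": 0, "rz": 0, "claw": 1},
  ],
)

```text
time_s: 21.75
ee_pos: [0.5421, 0.0983, 0.1816]
eef_rot: [2.705, 0.0, 0.905]
force: [-5.4, 3.9, 1.3]
grip_width: 0.0119
grip_force: 40.0
```

Contact at the closed end. Ease off and lower.

Request:
step_arm(
  plan=[
    {"dx": 0, "dy": -0.012, "dz": 0.016, "rx": 0, "ry": 0, "rz": 0, "claw": 1},
    {"dx": 0, "dy": -0.0085, "dz": 0.018, "rx": 0, "ry": 0, "rz": 0, "claw": 1},
    {"dx": 0, "dy": -0.0085, "dz": 0.018, "rx": 0, "ry": 0, "rz": 0, "claw": 1},
    {"dx": 0, "dy": -0.0085, "dz": 0.018, "rx": 0, "ry": 0, "rz": 0, "claw": 1},
    {"dx": 0, "dy": -0.0085, "dz": 0.018, "rx": 0, "ry": 0, "rz": 0, "claw": 1},
    {"dx": 0, "dy": -0.0085, "dz": 0.018, "rx": 0, "ry": 0, "rz": 0, "claw": 1},
    {"dx": 0, "dy": -0.0085, "dz": 0.018, "rx": 0, "ry": 0, "rz": 0, "claw": 1},
    {"dx": 0, "dy": -0.0085, "dz": 0.018, "rx": 0, "ry": 0, "rz": 0, "claw": 1},
    {"dx": 0, "dy": -0.0085, "dz": 0.018, "rx": 0, "ry": 0, "rz": 0, "claw": 1},
    {"dx": 0, "dy": -0.0085, "dz": 0.018, "rx": 0, "ry": 0, "rz": 0, "claw": 1},
  ],
)

```text
time_s: 22.75
ee_pos: [0.542, 0.0983, 0.1615]
eef_rot: [2.704, 0.0, 0.905]
force: [-3.3, 2.5, 1.1]
grip_width: 0.0118
grip_force: 40.0
```

Request:
step_arm(
  plan=[
    {"dx": 0, "dy": -0.004, "dz": 0.009, "rx": 0, "ry": 0, "rz": 0, "claw": 1},
    {"dx": 0, "dy": -0.004, "dz": 0.009, "rx": 0, "ry": 0, "rz": 0, "claw": 1},
    {"dx": 0, "dy": 0, "dz": 0, "rx": 0, "ry": 0, "rz": 0, "claw": 1},
  ],
)

```text
time_s: 23.05
ee_pos: [0.542, 0.0983, 0.1595]
eef_rot: [2.704, 0.001, 0.905]
force: [-2.6, 2.5, -0.7]
grip_width: 0.0118
grip_force: 40.0
```

Request:
step_arm(
  plan=[
    {"dx": 0, "dy": -0.003, "dz": 0.006, "rx": 0, "ry": 0, "rz": 0, "claw": 1},
    {"dx": 0, "dy": 0, "dz": 0, "rx": 0, "ry": 0, "rz": 0, "claw": 1},
  ],
)

```text
time_s: 23.25
ee_pos: [0.542, 0.0983, 0.159]
eef_rot: [2.704, 0.0, 0.905]
force: [-3.8, 3.5, 0.8]
grip_width: 0.0116
grip_force: 40.0
```

Request:
step_arm(
  plan=[
    {"dx": 0, "dy": -0.003, "dz": 0.006, "rx": 0, "ry": 0, "rz": 0, "claw": 1},
    {"dx": 0, "dy": 0, "dz": 0, "rx": 0, "ry": 0, "rz": 0, "claw": 1},
  ],
)

```text
time_s: 23.45
ee_pos: [0.5421, 0.0983, 0.1584]
eef_rot: [2.704, 0.0, 0.905]
force: [-3.6, 2.3, 0.7]
grip_width: 0.0116
grip_force: 40.0
```

Request:
step_arm(
  plan=[
    {"dx": 0, "dy": -0.003, "dz": 0.006, "rx": 0, "ry": 0, "rz": 0, "claw": 1},
    {"dx": 0, "dy": 0, "dz": 0, "rx": 0, "ry": 0, "rz": 0, "claw": 1},
  ],
)

```text
time_s: 23.65
ee_pos: [0.542, 0.0983, 0.1577]
eef_rot: [2.704, 0.0, 0.905]
force: [-3.9, 2.9, 0.1]
grip_width: 0.0117
grip_force: 40.0
```

Request:
step_arm(
  plan=[
    {"dx": 0, "dy": -0.003, "dz": 0.006, "rx": 0, "ry": 0, "rz": 0, "claw": 1},
    {"dx": 0, "dy": 0, "dz": 0, "rx": 0, "ry": 0, "rz": 0, "claw": 1},
  ],
)

```text
time_s: 23.85
ee_pos: [0.5421, 0.0984, 0.1575]
eef_rot: [2.704, 0.0, 0.905]
force: [-5.3, 3.8, 4.5]
grip_width: 0.0121
grip_force: 40.0
```

```bash
python3 -c "
from chk import *
chk(.132,-.663)" 2>/dev/null
```

```text
[-5.3  3.8  4.5] [ 0.28  0.78 -0.15] (array([0.6097, 0.0454, 0.1162]), -38.15)
top [ 0.6112  0.0419 -0.6742] top z 0.1329 slope along slot 0.08 deg, across 0.54 deg
scene [ 0.6052  0.045  -0.5985] top z 0.1334 slope along slot -0.36 deg, across 0.47 deg
```

Landed flat. Release and retreat.

Request:
step_arm(
  plan=[
    {"dx": 0, "dy": 0, "dz": 0, "rx": 0, "ry": 0, "rz": 0, "claw": 0.75},
    {"dx": 0, "dy": 0, "dz": 0, "rx": 0, "ry": 0, "rz": 0, "claw": 0.6},
    {"dx": 0, "dy": 0, "dz": 0, "rx": 0, "ry": 0, "rz": 0, "claw": 0.6},
    {"dx": 0, "dy": 0, "dz": 0, "rx": 0, "ry": 0, "rz": 0, "claw": 0.6},
    {"dx": 0, "dy": 0, "dz": -0.05, "rx": 0, "ry": 0, "rz": 0, "claw": 0.6},
    {"dx": 0, "dy": 0, "dz": -0.1, "rx": 0, "ry": 0, "rz": 0, "claw": 0.6},
    {"dx": 0, "dy": 0, "dz": -0.2, "rx": 0, "ry": 0, "rz": 0, "claw": 0.6},
    {"dx": 0, "dy": 0, "dz": -0.3, "rx": 0, "ry": 0, "rz": 0, "claw": 0.6},
    {"dx": 0, "dy": 0, "dz": -0.3, "rx": 0, "ry": 0, "rz": 0, "claw": 0.6},
    {"dx": 0, "dy": -0.2, "dz": -0.3, "rx": 0, "ry": 0, "rz": 0, "claw": 0.6},
  ],
)

```text
time_s: 24.95
ee_pos: [0.4862, 0.1422, 0.2645]
eef_rot: [2.703, -0.002, 0.904]
force: [-0.7, 0.3, -0.3]
grip_width: 0.0376
grip_force: 0.0
```

Request:
step_arm(
  plan=[
    {"dx": 0, "dy": -0.3, "dz": -0.2, "rx": 0, "ry": 0, "rz": 0, "claw": 0.6},
    {"dx": 0, "dy": -0.3, "dz": -0.2, "rx": 0, "ry": 0, "rz": 0, "claw": 0.6},
    {"dx": 0, "dy": 0, "dz": 0, "rx": 0, "ry": 0, "rz": 0, "claw": 0.6},
    {"dx": 0, "dy": 0, "dz": 0, "rx": 0, "ry": 0, "rz": 0, "claw": 0.6},
  ],
)

```text
time_s: 25.35
ee_pos: [0.4299, 0.1868, 0.2734]
eef_rot: [2.704, -0.001, 0.907]
force: [0.2, -0.3, 0.4]
grip_width: 0.0375
grip_force: 0.0
```

```bash
python3 -c "
from chk import *
chk(.132,-.663)
p=viewer.camera('top'); a=cv2.resize(p['img'][190:290,240:360],(400,333),interpolation=cv2.INTER_CUBIC)
q=viewer.camera('scene'); b=cv2.resize(q['img'][190:330,260:420],(400,333),interpolation=cv2.INTER_CUBIC)
save('end.png',np.hstack([a,b]))
" 2>/dev/null
```

```text
[ 0.2 -0.3  0.4] [ 0.1   0.12 -0.03] (array([0.4975, 0.1338, 0.2322]), -38.05)
top [ 0.6111  0.0424 -0.6746] top z 0.1326 slope along slot -0.46 deg, across -0.08 deg
scene [ 0.605   0.045  -0.5893] top z 0.1332 slope along slot -0.44 deg, across 0.17 deg
```

View pics/end.png

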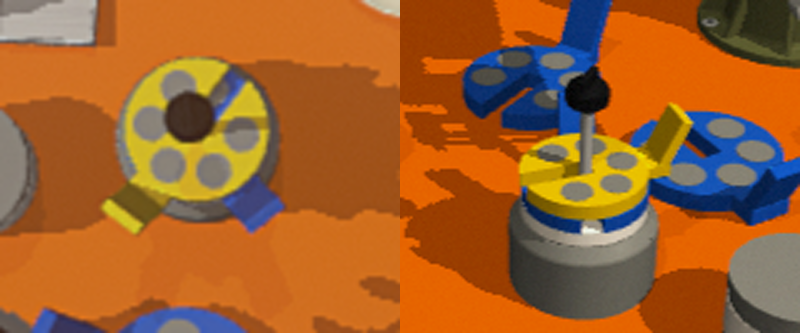

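The picture shows both tiers stacked flat under the knob at (190,115), with the yellow handle at (140,205) and the blue at (255,205), about 76° apart. The gripper is clear.

```bash
python3 -c "
from station import hand_in
print(hand_in())"
```

```text
the job is handed in; nothing more can be done
None
```

The job is handed in at 25 s of the 72 s limit: the blue tier, then the yellow on top, are seated on the stem and measured flat, with slots at about +38°, −38° and −171° (blue, yellow, white; the white measured before fitting), and the gripper is open and clear.

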